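# Hang the lathe's belt door back on its pins and shut it

## Robot

A 6-joint arm with a two-finger parallel gripper is mounted at the origin on the work surface. World frame = base frame: x ahead of the robot, y to its left, z up, the work surface at z = 0. Lengths are in m, angles in rad, forces in N, time in s.
With the tool pointing down it reaches from about 0.375 to 0.925 m from the base axis. Payload 5.7 kg.
Tool frame: the origin (TCP) lies between the finger pads; the fingertips stand 22 mm ahead of it and the grasp point (between the pads) lies 3 mm ahead of it; y points along the fingers, z is the direction in which the jaws open and shut, and the axes are right-handed (so a half turn about y gives the same grasp; the last joint's range is limited). The gripper opens to 88 mm and grips with 3 to 60 N. Pads are 20 mm wide; open, the fingers measure 115 mm over their backs; the gripper's body (75 mm by 178 mm) begins 61 mm behind the grasp point.
Start: joints at [-1.247, 0.359, 1.51, -0, 1.272, -0.115], TCP at [0.255, -0.543, 0.245] pointing down, gripper open.
Joint ranges: [-2.97, 2.97], [-1.01, 2.36], [0.21, 2.38], [-0.96, 4.11], [0.2, 2.71], [-2.98, 2.98]. Speed limits (rad/s): [2.39, 2.39, 3.14, 3.14, 3.14, 3.14].

## Interface

Orientations are given as a unit quaternion [x, y, z, w].
In Python, from station import telemetry, get_image, calibration, finish_job gives the robot as it stands. The module is installed in compiled form; this text tells all that it offers.
- The arm moves only by the tool step_arm, never from a script. Its argument "moves" is a list that holds one entry, the list of rows, each a list of 7 numbers: the shift along the tool's x, y, z in cm, then the turn, a rotation vector about the tool's x, y, z in rad, then the closure in counts, from 0 (fully open) to 255 (shut). A call has 1 to 5 rows; each row shifts and turns the commanded pose from where the row before left it, along the tool's axes as they then stand; what a row does not reach is not made up. A row lasts 1/10 s, in which the tool goes at most 50 mm and 8.59 degrees, less where a joint would pass 70% of its speed; a pose out of reach is approached as far as the arm can. A call is refused whole if a number of a shift passes 5 or a number of a turn 0.15, either way. A call with a gripper value outside its range is refused whole. The fingers move at their own pace and stop on an object; "force" is the grip in N (left out, the last holds). Time passes only in rows, so rows that do not move let the fingers close. It gives the time, the measured TCP pose, the force and the opening at its end, in the units of the state.
- telemetry.sense(): the state, without advancing time (a new reading comes with each control period).
- get_image(name): name is "scene" or "top" or "wrist"; returns (picture, depth): 400x640x3 uint8, red, green, blue; 400x640 float32, m along the optical axis (not along the pixel's ray), 0 where there is no reading.
- calibration(name): a dict with "intrinsics" (3x3 intrinsics, pixels), "rvec" (rotation vector, rad) and "tvec" (3), from world to camera coordinates, as OpenCV has them. Camera axes: x right, y down, z forward; pixel columns grow to the right and rows downward; lengths in m; the calibration is good to about 2 mm. A picture is of the moment at which its call begins: read the wrist's pose just before it. calibration takes no time and is no camera call; for the wrist camera it gives the pose at the moment of the call.
- finish_job(): hands the job in, once; it reports no verdict.
The state is a dict: "t": time; "joint_pos": joint angles; "dq": joint speeds; "tau": joint torques, N m; "eef_pos": TCP position; "orientation": TCP orientation; "force": force on the tool from outside, world axes, zero at the start; "wrist_torque": the same for the moment, N m; "grip_width": finger opening in m.
Only numpy, scipy, OpenCV 4.12 (cv2) and the standard library are available. Lean on these libraries where they do the work, as an engineer would, in place of code of your own. Each camera call takes 0.05 s, during which the arm holds its last target.

## Task

The belt has been changed on the bench lathe: take its lift-off belt door from the bench and lower its two knuckles together over the two upright hinge pins, keeping hold of it until both sit fully down on their shoulders, then let go and swing the door shut against its rubber buffers. Work by feel: the hinge strip is slotted and may sit a little to one side, so do not force, drop or slam the door, and leave the other things on the bench where they are.

Things in the scene. Friction and masses are not known exactly. Their poses are not given: they have to be found in the camera images.
- lathe: Bench wood lathe, grey, fixed. Origin: on the bench under the middle of its headstock; x from front face to rear, y along the spindle to the hand wheel, z up. Headstock: box 160 (x) x 250 (y) x 262 mm high, front face at x = -80, with the open belt bay in it (y -45 to 45, z 100 to 228). The bed with chuck, tool rest and tailstock runs to y = -620, nothing on it above z = 240.
- hinge_mid (a point): Fixed on the lathe at (-106, 81, 222) mm in its frame: where hinge axis and upper pin's shoulder would be with the steel hinge strip at the middle of its slots. The strip is bolted tight, but its slots run along the lathe's y: the axis of both pins lies anywhere up to 8 mm to either side of this point along y (x is exact); how far is not measured.
- low_mid (a point): As hinge_mid, for the lower pin: 124 mm straight below it, at (-106, 81, 98) mm in the lathe's frame; shifted by the same unmeasured amount. Both pins are alike: upright, 10 mm thick, standing 24 mm above a round shoulder 17 mm across, the tip flat with a 1.3 mm chamfer. Shoulders at z = 98 and 222 mm, tips at 122 and 246 mm.
- buffers (a point): Front face of the headstock midway between two rubber buffers that stand 4 mm proud of it, at (-80, -54, 164) mm in the lathe's frame (buffers 72 mm above and below). The shut door rests on them, its inner face 4 mm off the front face.
- belt_door: The lift-off belt door: grey pan 22 (x) x 140 (y) x 170 mm high, 0.4 to 0.65 kg, centre of mass within 8 mm of the panel's centre. Origin: centre of its lower edge; -x the outer face (three dark louvres, finger pull), +y the hinge side, z up. At the start it stands on its lower edge on the bench. Hung and shut, it has the lathe's orientation, lower edge at z = 82 mm.
- door_top (a point): Centre of the door's top edge, at (0, 0, 170) mm in its frame; the edge is 22 mm thick, smooth, to be gripped across the thickness from above. Hung open by an angle, the door is turned by that angle clockwise seen from above from its shut position. Open 60 to 120 degrees there is room for fingers on both sides; it turns freely on the pins.
- knuckle_top (a point): Centre of the underside of the upper knuckle's bore, at (-11, 81, 140) mm in the door's frame. The two steel knuckles are tubes 20 mm outside, 12 mm bore, 22 mm long, open at both ends, on one upright axis 11 mm beyond the panel's hinge edge.
- knuckle_low (a point): Centre of the underside of the lower knuckle's bore, at (-11, 81, 16) mm in the door's frame.
- free_edge (a point): Inner face of the door at mid-height of the edge away from the hinge, at (11, -70, 85) mm in the door's frame; with the door shut on its buffers it lies at x = -84 mm in the lathe's frame.
- spanner: Steel open-ended spanner lying on the bench, 150 mm long; a bystander. Origin: centre of its underside.
- wax_jar: Low amber glass jar with a steel lid, 60 mm across and 55 high, standing on the bench; a bystander. Origin: centre of its underside.
- turned_bowl: Small turned wooden bowl, 100 mm across and 45 high, standing on the bench; a bystander. Origin: centre of its underside.
Not all that is in view belongs to the job. Of the things like the belt_door, leave any that is yellow; of the rest the larger one is meant.

How it is judged:
On the way:
1. the door, still held and open, has been lowered until both knuckles sit on their shoulders (3 mm) (x of knuckle_top in the frame of lathe between -0.111 and -0.101 m and y of knuckle_top in the frame of lathe between 0.069 and 0.093 m and z of knuckle_top in the frame of lathe between 0.219 and 0.225 m and x of knuckle_low in the frame of lathe between -0.111 and -0.101 m and y of knuckle_low in the frame of lathe between 0.069 and 0.093 m and z of knuckle_low in the frame of lathe between 0.095 and 0.101 m and contact force between the fingers and belt_door above 4 N and x of free_edge in the frame of lathe below -0.15 m), for 0.2 s.
At the end, for the whole second after the job is handed in: Both knuckles sit on their shoulders (undersides within 3 mm of the shoulders' height, over the pins), the door is upright and shut with its free edge within 6 mm of where it lies on the buffers, at rest and released (x of knuckle_top in the frame of lathe between -0.111 and -0.101 m and y of knuckle_top in the frame of lathe between 0.069 and 0.093 m and z of knuckle_top in the frame of lathe between 0.219 and 0.225 m and x of knuckle_low in the frame of lathe between -0.111 and -0.101 m and y of knuckle_low in the frame of lathe between 0.069 and 0.093 m and z of knuckle_low in the frame of lathe between 0.095 and 0.101 m and x of free_edge in the frame of lathe above -0.09 m and angle between belt_door's own z axis and vertical below 0.05 rad and linear speed of belt_door below 0.02 m/s); the robot touches nothing.
It fails at once if the door is pressed, dropped or slammed against the lathe or its pins with more than 40 N (contact force between belt_door and lathe above 40 N).
It fails at once if a bystander is moved by more than 25 mm (distance of any of spanner, wax_jar, turned_bowl from where it was at the start of the episode above 0.025 m).
It also fails if it takes over 69 s, if anything falls off the work surface, if the arm or the gripper's body presses on something with over 40 N, if the wrist force passes 120 N, or if a joint passes its speed limit or range.

## Working session

There is one attempt and no reset: what is moved stays moved. The work goes in short steps, Python scripts to look and compute and a tool call to move; the robot and the scene stay as the last step left them, time stands still between calls to the robot, and variables do not carry over. Pictures are saved under pics/ and viewed, and the job is handed in when it is done.

Besides the shell and the picture viewer there is one more tool, called after "Request:" as a command line: name --argument value ..., lists and objects as JSON in quotes. step_arm: Moves the arm, as the interface text tells. Its arguments: {"type":"object","properties":{"moves":{"type":"array"},"force":{"type":"number"}},"required":["moves"]}

```bash
mkdir -p pics
cat > h.py <<'E'
import numpy as np, cv2
from scipy.spatial.transform import Rotation as R
from station import telemetry, get_image, calibration
def save(n,p): cv2.imwrite('pics/'+n+'.png',cv2.cvtColor(p,cv2.COLOR_RGB2BGR))
def cam(n):
    c=calibration(n);return np.array(c['intrinsics']),R.from_rotvec(np.ravel(c['rvec'])).as_matrix(),np.ravel(c['tvec'])
def unproj(c,u,v,d):
    K,Rm,t=c; p=np.linalg.inv(K)@np.array([u,v,1.0])*d
    return Rm.T@(p-t)
def cloud(c,d):
    K,Rm,t=c; v,u=np.mgrid[0:d.shape[0],0:d.shape[1]]
    p=np.stack([(u-K[0,2])/K[0,0]*d,(v-K[1,2])/K[1,1]*d,d],-1)
    return (p-t)@Rm
E
python3 - <<'E'
from h import *
print(telemetry.sense())
for n in ['scene','top','wrist']:
    c=cam(n);p,d=get_image(n);save(n+'0',p);np.savez(n+'0',p=p,d=d,K=c[0],R=c[1],t=c[2]);print(n,-c[1].T@c[2])
E
```

```text
{'t': 0.0, 'joint_pos': array([-1.24710033e+00,  3.59501539e-01,  1.51140623e+00, -1.54129935e-05,
        1.27249174e+00, -1.15120762e-01]), 'dq': array([ 0.00148606, -0.00065891, -0.00059002, -0.00074991, -0.00145743,
        0.00043441]), 'tau': array([ 1.98545567e-03, -5.15386927e+01, -2.70725799e+01,  6.77223061e-02,
        3.49290250e-02, -1.54581858e-04]), 'eef_pos': array([ 0.25469432, -0.54255633,  0.24382159]), 'orientation': array([-0.15397655,  0.69078905, -0.68951944,  0.15383319]), 'force': array([-0.66758323,  0.80255616,  0.49045883]), 'wrist_torque': array([ 0.02541979, -0.04018494,  0.03152099]), 'grip_width': 0.08772569583264128}
scene [1.16455945 0.26849368 0.91224367]
top [0.51035103 0.01790868 1.24831068]
wrist [ 0.32927344 -0.50772764  0.38327817]
```

View pics/scene0.png

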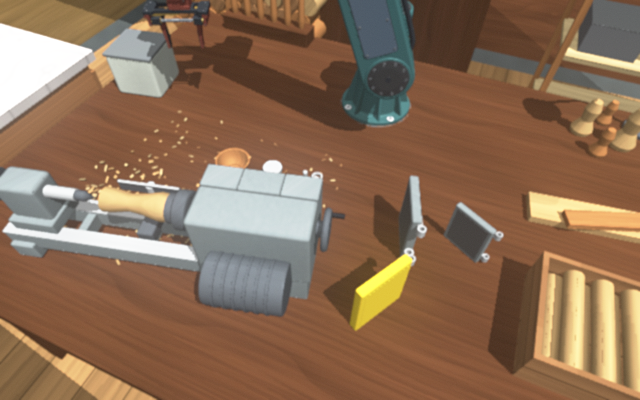

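View pics/top0.png

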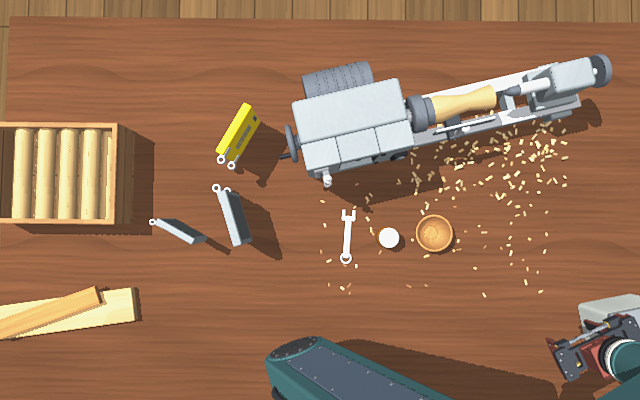

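View pics/wrist0.png

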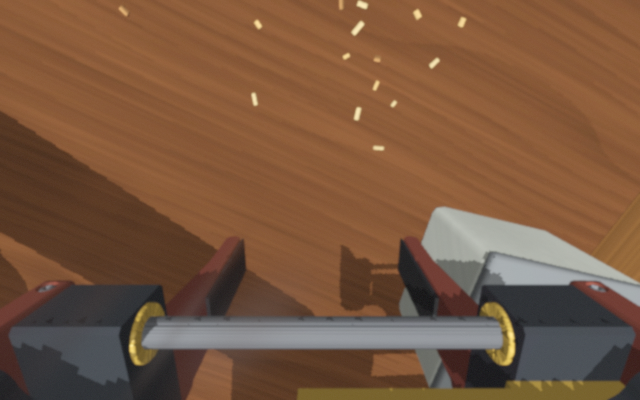

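The pictures show three doors (top view): a yellow one at (238,135), a grey one at (230,215) and a second grey one at (178,230). The lathe's headstock is at (352,125) with the hinge pin near (326,180). The spanner, jar and bowl are at (347,235), (389,238) and (434,233). The yellow door is out, so I'll measure the two greys.

Run:
```python
from h import *
f=np.load('top0.npz');c=(f['K'],f['R'],f['t']);print(c[0][0,0],c[1]);P=cloud(c,f['d'])
pic=f['p']
def reg(u0,u1,v0,v1,zlo,zhi):
    Q=P[v0:v1,u0:u1];m=(Q[...,2]>zlo)&(Q[...,2]<zhi);return Q[m]
for nm,b in dict(A=(205,255,180,250),B=(145,208,215,245)).items():
    Q=reg(*b,0.02,0.4); z=Q[:,2];print(nm,len(Q),np.percentile(z,[50,90,99,100]))
    zt=np.percentile(z,97); T=Q[z>zt-0.008]
    r=cv2.minAreaRect((T[:,:2]*1000).astype(np.float32));print(r, cv2.boxPoints(r))
Q=reg(285,415,75,180,0.24,0.30);print('head',len(Q),np.median(Q[:,2]))
r=cv2.minAreaRect((Q[:,:2]*1000).astype(np.float32));print(r,cv2.boxPoints(r))
big=cv2.resize(pic[60:260,140:440],None,fx=2.6,fy=2.6,interpolation=cv2.INTER_CUBIC);save('topcrop',big)
f=np.load('scene0.npz');big=cv2.resize(f['p'][150:340,180:510],None,fx=2.4,fy=2.4,interpolation=cv2.INTER_CUBIC);save('scenecrop',big)
```

```text
445.4622431042488 [[ 1.06777008e-02 -9.99942794e-01  6.29543877e-04]
 [-9.98911731e-01 -1.06952724e-02 -4.53978564e-02]
 [ 4.54019924e-02 -1.44114035e-04 -9.98968787e-01]]
A 1134 [0.16050603 0.17052978 0.17352568 0.17598112]
((516.21337890625, 245.06253051757812), (153.693603515625, 27.521326065063477), 20.826902389526367) [[439.4953  230.60149]
 [449.28036 204.87845]
 [592.93146 259.52356]
 [583.14636 285.2466 ]]
B 656 [0.122087   0.13183758 0.13435614 0.136126  ]
((477.9231262207031, 391.5470886230469), (117.16474151611328, 21.71053695678711), 64.38839721679688) [[442.81113 343.41312]
 [462.38852 334.02835]
 [513.03516 439.68106]
 [493.45773 449.06583]]
head 7868 0.2613960269003609
((708.029541015625, -42.11720275878906), (190.3580780029297, 269.52557373046875), 14.13331413269043) [[ 582.8253    65.32563]
 [ 648.6378  -196.04146]
 [ 833.23376 -149.56003]
 [ 767.42126  111.80705]]
```

View pics/topcrop.png

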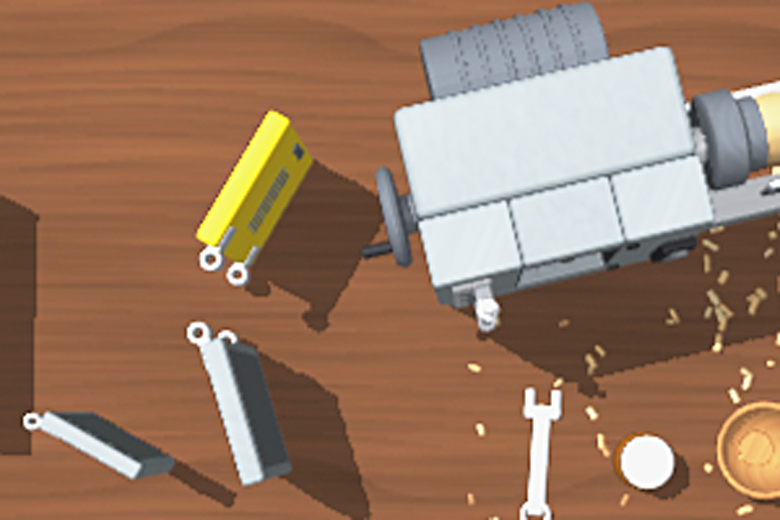

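View pics/scenecrop.png

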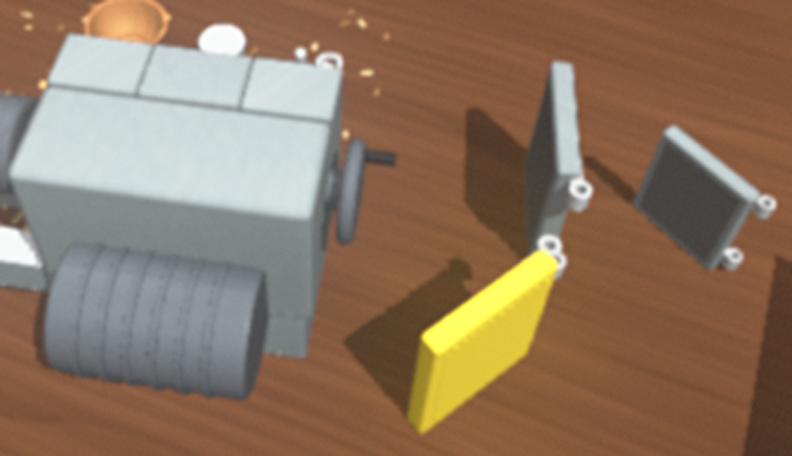

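Grey A at top (230,215) has its top edge at about 0.171 m. Grey B at (178,230) is at about 0.133 m. So A is the larger grey door and is the one meant; both crops confirm it. Next I'll look at the tool axes and plan a hover over A.

```bash
cat >> h.py <<'E'
def delta(pos,Rt,s=None):
    s=s or telemetry.sense(); R0=R.from_quat(s['orientation']); 
    d=R0.inv().apply(np.array(pos)-s['eef_pos'])*100
    rv=(R0.inv()*Rt).as_rotvec(); 
    return d.round(2),rv.round(3)
def down(yaw): # tool y down, tool z horizontal at world angle yaw
    z=np.array([np.cos(yaw),np.sin(yaw),0]);y=np.array([0,0,-1.]);x=np.cross(y,z)
    return R.from_matrix(np.stack([x,y,z],1))
E
python3 - <<'E'
from h import *
s=telemetry.sense();M=R.from_quat(s['orientation']).as_matrix();print(M.round(3))
z=M[:,2];print('jaw yaw',np.degrees(np.arctan2(z[1],z[0])))
c=cam('wrist');print('cam in tool',M.T@(-c[1].T@c[2]-s['eef_pos']));print((c[1]@M).round(3),c[0])
f=np.load('top0.npz');ct=(f['K'],f['R'],f['t']);P=cloud(ct,f['d'])
# pin region
Q=P[165:195,315:340];m=Q[...,2]>0.08
for v in range(168,192,2): print(v,[int(1000*z) for z in Q[v-165,:,2]])
print(unproj(ct,326,180,f['d'][180,326]))
a=M[:,2];
for yaw in (-69.2,110.8):
    print(yaw,delta([0.50,0.236,0.33],down(np.radians(yaw))))
E
```

```text
[[-0.905 -0.     0.425]
 [-0.425  0.001 -0.905]
 [-0.    -1.    -0.001]]
jaw yaw -64.85867717006845
cam in tool [-0.08234209 -0.1393629  -0.00014109]
[[ 0.    -0.     1.   ]
 [ 0.956 -0.294 -0.001]
 [ 0.294  0.956 -0.   ]] [[312.31642642   0.         321.59765046]
 [  0.         312.31642642 202.41642979]
 [  0.           0.           1.        ]]
168 [257, 254, 250, 246, 241, 238, 234, 236, 237, 232, 235, 236, 236, 233, 190, 189, 180, 176, 169, 162, 158, 155, 146, 132, 101]
170 [234, 237, 235, 236, 235, 235, 226, 223, 218, 216, 221, 212, 217, 149, 144, 135, 134, 126, 121, 113, 108, 101, 43, 39, 34]
172 [216, 210, 204, 198, 194, 191, 187, 214, 217, 220, 216, 217, 217, 217, 101, 36, 26, 18, 19, 9, 0, 0, -1, -4, 0]
174 [169, 164, 160, 148, 144, 185, 183, 176, 215, 217, 217, 216, 218, 219, -3, 3, -2, 0, -5, 0, -1, 1, 0, 1, 4]
176 [115, 113, 104, 96, 92, 130, 134, 129, 217, 216, 220, 244, 246, 246, 222, 2, -5, -4, 0, -1, 0, -3, 1, 0, 3]
178 [0, -1, 0, 4, -2, 0, 1, -5, 95, 226, 222, 245, 245, 244, 244, 221, 1, -1, 2, 1, 0, -3, 0, 5, 3]
180 [0, 2, 0, -2, -1, 0, -4, -2, 88, 222, 219, 226, 238, 236, 219, 223, -1, -1, 0, -1, -3, -1, 0, 1248, -3]
182 [-5, -1, -5, -4, -2, 0, 0, 1, -3, 100, 212, 220, 222, 225, 216, 0, 0, 6, 3, -2, -5, 1, 1248, -1, 1]
184 [0, 0, -1, -2, 0, 6, 0, 0, -4, 101, 97, 114, 119, 96, 98, 0, -2, 0, 0, 1, -1, -3, 0, -1, 0]
186 [2, -4, 2, -1, 0, 1, -1, 0, 0, -2, 88, 99, 98, 92, 0, 0, -2, -1, 0, 1, 1248, 0, -8, 4, 1]
188 [-3, 3, 1248, 0, 0, -3, -4, -2, 0, -1, -2, 2, 0, 0, -1, 0, 1, 0, 1, 2, -1, 2, 0, -1, 2]
190 [1, 0, 0, 3, 1248, -1, -1, 0, -4, 0, -2, 2, -2, 2, 1, -2, -2, 0, 0, -4, 0, 0, 0, -1, 0]
[0.59801879 0.00849821 0.22664518]
-69.2 (array([-55.29,  -8.51, -60.09]), array([ 0.001,  0.076, -0.   ]))
110.8 (array([-55.29,  -8.51, -60.09]), array([-0.000e+00, -3.066e+00, -2.000e-03]))
```

Request:
step_arm --moves '[[[-3.0,-1.2,-3.5,0,0,0,0],[-3.0,-1.2,-3.5,0,0,0,0],[-3.0,-1.2,-3.5,0,0,0,0],[-3.0,-1.2,-3.5,0,0,0,0],[-3.0,-1.2,-3.5,0,0,0,0]]]'

```text
t: 0.65
eef_pos: [0.3163, -0.3191, 0.3048]
orientation: [-0.154, 0.69, -0.69, 0.154]
force: [1.2, -0.6, 1.2]
grip_width: 0.0879
```

Request:
step_arm --moves '[[[-3.0,-1.2,-3.5,0,0,0,0],[-3.0,-1.2,-3.5,0,0,0,0],[-3.0,-1.2,-3.5,0,0,0,0],[-3.0,-1.2,-3.5,0,0,0,0],[-3.0,-1.0,-3.5,0,0,0,0]]]'

```text
t: 1.15
eef_pos: [0.3778, -0.097, 0.3633]
orientation: [0.153, -0.69, 0.69, -0.154]
force: [1.1, -1.7, 0.5]
grip_width: 0.0879
```

Request:
step_arm --moves '[[[-3.0,0,-3.5,0,0,0,0],[-3.0,0,-3.5,0,0,0,0],[-3.0,0,-3.5,0,0,0,0],[-3.0,0,-3.5,0,0,0,0],[-3.0,0,-3.5,0,0.038,0,0]]]'

```text
t: 1.65
eef_pos: [0.4391, 0.1253, 0.3626]
orientation: [0.141, -0.693, 0.693, -0.141]
force: [1.1, -1.2, 0.1]
grip_width: 0.0877
```

Request:
step_arm --moves '[[[-3.0,0,-3.5,0,0.038,0,0],[-3.0,0,-3.5,0,0,0,0],[0,0,0,0,0,0,0],[0,0,0,0,0,0,0]]]'

```text
t: 2.05
eef_pos: [0.4684, 0.211, 0.362]
orientation: [0.129, -0.695, 0.696, -0.128]
force: [-0.2, 0.2, -0.1]
grip_width: 0.088
```

Run:
```python
from h import *
s=telemetry.sense();print(s['t'],s['eef_pos'],s['joint_pos'],s['force'])
c=cam('wrist');p,d=get_image('wrist');save('w1',p);np.savez('w1',p=p,d=d,K=c[0],R=c[1],t=c[2])
```

```text
2.05 [0.46842286 0.21104918 0.36202685] [ 2.89111184e-01  1.44024195e-01  1.51484136e+00 -4.39661964e-04
  1.48441839e+00  1.49477953e+00] [-0.20895542  0.24493044 -0.07748813]
```

View pics/w1.png

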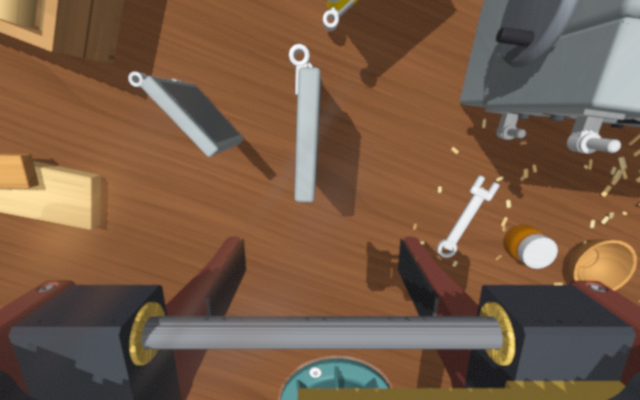

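The wrist view shows door A's top strip from (310,68) to (305,200), with its upper knuckle ring at (298,54). The upper pin is near (610,145) and the lower one near (515,132). I'll measure the door top from this view.

```bash
cat >> h.py <<'E'
def ray(c,u,v,z):
    K,Rm,t=c;o=-Rm.T@t;w=Rm.T@np.linalg.inv(K)@np.array([u,v,1.]);return o+w*(z-o[2])/w[2]
def load(n):
    f=np.load(n+'.npz');return f['p'],f['d'],(f['K'],f['R'],f['t'])
def doortop(n,box,show=False):
    p,d,c=load(n);u0,u1,v0,v1=box
    hsv=cv2.cvtColor(p,cv2.COLOR_RGB2HSV);m=((hsv[...,1]<60)&(hsv[...,2]>110)).astype(np.uint8)
    k=np.zeros_like(m);k[v0:v1,u0:u1]=1;m*=k
    cs,_=cv2.findContours(m,cv2.RETR_EXTERNAL,cv2.CHAIN_APPROX_NONE);q=max(cs,key=cv2.contourArea)
    mm=cv2.drawContours(np.zeros_like(m),[q],-1,1,-1)
    mm=cv2.morphologyEx(mm,cv2.MORPH_OPEN,np.ones((11,11),np.uint8))
    cs,_=cv2.findContours(mm,cv2.RETR_EXTERNAL,cv2.CHAIN_APPROX_NONE);q=max(cs,key=cv2.contourArea)
    r=cv2.minAreaRect(q);
    ys,xs=np.nonzero(mm);z=cloud(c,d)[ys,xs,2]
    return r,q,np.median(z),c
E
python3 - <<'E'
from h import *
r,q,z,c=doortop('w1',(280,330,62,206));print(r,z)
for zz in (0.170,z):
    W=np.array([ray(c,u,v,zz)[:2] for u,v in q[:,0,:]])*1000
    rr=cv2.minAreaRect(W.astype(np.float32));print(rr,cv2.boxPoints(rr))
print('knuckle',ray(c,298.5,54,0.162))
E
```

```text
((306.5548400878906, 131.53012084960938), (24.168622970581055, 139.0966796875), 0.485545814037323) 0.16900444206837756
((511.54144287109375, 245.07177734375), (142.03753662109375, 24.1077823638916), 18.92768669128418) [[440.45276 233.43723]
 [448.2727  210.63297]
 [582.6301  256.70633]
 [574.8102  279.5106 ]]
((511.4395751953125, 245.0845947265625), (142.46444702148438, 24.18023681640625), 18.92768669128418) [[440.13724 233.41507]
 [447.9807  210.54228]
 [582.74194 256.75412]
 [574.89844 279.6269 ]]
knuckle [0.58315705 0.27953205 0.162     ]
```

Request:
step_arm --moves '[[[-0.7,3,-0.85,0,0,0,0],[-0.7,3,-0.85,0,0,0,0],[0,0,0,0,0,0,0]]]'

```text
t: 2.4
eef_pos: [0.4734, 0.2296, 0.2993]
orientation: [0.13, -0.695, 0.696, -0.125]
force: [-0.7, -0.1, 0.3]
grip_width: 0.0875
```

Run:
```python
from h import *
s=telemetry.sense();print(s['t'],s['eef_pos'],s['dq'].round(3))
c=cam('wrist');p,d=get_image('wrist');save('w2',p);np.savez('w2',p=p,d=d,K=c[0],R=c[1],t=c[2])
```

```text
2.4 [0.47338611 0.22962034 0.29934089] [-0.009 -0.038 -0.063 -0.009  0.069 -0.016]
```

View pics/w2.png

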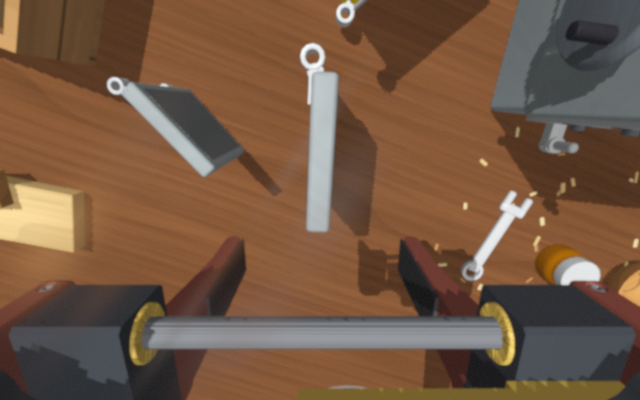

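View w2: the strip now runs from (325,72) to (318,231), with the ring at (313,56). I'll fit its sides and triangulate the ends between w1 and w2.

Run:
```python
from h import *
E={}
for n,box in (('w1',(270,340,62,210)),('w2',(280,350,66,240))):
    p,d,c=load(n);hsv=cv2.cvtColor(p,cv2.COLOR_RGB2HSV);m=(hsv[...,1]<70)&(hsv[...,2]>110)
    u0,u1,v0,v1=box
    vs=np.arange(v0+42,v1-14);L=[];Rr=[]
    for v in vs:
        xs=u0+np.nonzero(m[v,u0:u1])[0];L.append(xs.min()-.5);Rr.append(xs.max()+.5)
    mid=(np.array(L)+Rr)/2
    wd=np.median(np.array(Rr)-L)
    pc=np.polyfit(vs,mid,1)
    rows=[v for v in range(v0,v1) if m[v,int(round(np.polyval(pc,v)))]]
    top,bot=min(rows)-.5,max(rows)+.5
    E[n]=[(np.polyval(pc,top),top),(np.polyval(pc,bot),bot)];print(n,E[n],wd)
    A,B=[ray(c,*e,0.170) for e in E[n]];dd=A-B;print(A,B,(A+B)/2,np.hypot(*dd[:2]),np.degrees(np.arctan2(dd[1],dd[0])))
    E[n+'c']=c
K1,R1,t1=E['w1c'];K2,R2,t2=E['w2c']
P1=K1@np.c_[R1,t1];P2=K2@np.c_[R2,t2]
X=cv2.triangulatePoints(P1,P2,np.array(E['w1']).T,np.array(E['w2']).T);X=(X[:3]/X[3]).T;print('tri',X)
```

```text
w1 [(np.float64(308.9729089283787), 61.5), (np.float64(303.5302737234714), 202.5)] 21.0
[0.57962532 0.26684564 0.17      ] [0.44251734 0.2228122  0.17      ] [0.51107133 0.24482892 0.17      ] 0.14400535358325262 17.80488307260825
w2 [(np.float64(324.5499819223647), 70.5), (np.float64(316.85758658091646), 232.5)] 25.0
[0.5757434  0.26606926 0.17      ] [0.44317375 0.22322291 0.17      ] [0.50945858 0.24464609 0.17      ] 0.1393216512818159 17.910768732246087
tri [[0.57429253 0.26465933 0.20486254]
 [0.44063266 0.22243175 0.16380041]]
```

Run:
```python
from h import *
s=telemetry.sense();print(s['eef_pos'],delta([0.5095,0.2447,0.155],down(np.radians(-72.1))))
```

```text
[0.47433875 0.22966329 0.30145446] (array([-3.89, 14.63, -0.16]), array([-0.   ,  0.049,  0.005]))
```

Request:
step_arm --moves '[[[-2.0,2.6,-0.1,0,0.049,0,0],[-1.9,3,0,0,0,0,0],[0,3,0,0,0,0,0],[0,0,0,0,0,0,0]]]'

```text
t: 2.85
eef_pos: [0.5107, 0.2434, 0.2149]
orientation: [0.112, -0.698, 0.699, -0.108]
force: [-0.5, -0.6, 0.3]
grip_width: 0.0879
```

Run:
```python
from h import *
s=telemetry.sense();print(s['eef_pos'],delta([0.5095,0.2447,0.155],down(np.radians(-72.1))))
c=cam('wrist');p,d=get_image('wrist');save('w3',p);np.savez('w3',p=p,d=d,K=c[0],R=c[1],t=c[2])
```

```text
[0.51073398 0.24342107 0.2148691 ] (array([ 0.04,  5.99, -0.16]), array([-0.   ,  0.   ,  0.006]))
```

View pics/w3.png

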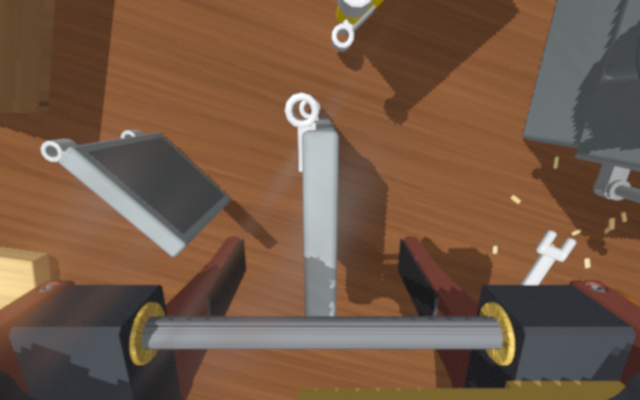

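View w3: the strip is upright in the picture and centred between the fingers at column 321, so the jaw yaw is right. I'll go down and grip.

Request:
step_arm --moves '[[[0,2.5,-0.15,0,0,0,0],[0,2.5,0,0,0,0,0],[0,1.0,0,0,0,0,0],[0,0,0,0,0,0,120],[0,0,0,0,0,0,160]]]' --force 20

```text
t: 3.4
eef_pos: [0.5128, 0.2469, 0.1586]
orientation: [-0.11, 0.699, -0.698, 0.111]
force: [0.9, -0.1, 0.1]
grip_width: 0.0753
```

Request:
step_arm --moves '[[[0,0,0,0,0,0,255],[0,0,0,0,0,0,255],[0,0,0,0,0,0,255],[0,0,0,0,0,0,255]]]' --force 45

```text
t: 3.8
eef_pos: [0.512, 0.2469, 0.157]
orientation: [-0.11, 0.698, -0.698, 0.111]
force: [-0.1, -0.2, 0.2]
grip_width: 0.0429
```

Request:
step_arm --moves '[[[0,0,0,0,0,0,255],[0,0,0,0,0,0,255]]]'

```text
t: 4.0
eef_pos: [0.5118, 0.2468, 0.1567]
orientation: [-0.111, 0.698, -0.698, 0.11]
force: [-0.0, -0.5, -0.4]
grip_width: 0.0275
```

Request:
step_arm --moves '[[[0,0,0,0,0,0,255],[0,0,0,0,0,0,255],[0,0,0,0,0,0,255],[0,0,0,0,0,0,255]]]' --force 45

```text
t: 4.4
eef_pos: [0.5118, 0.2467, 0.1566]
orientation: [0.111, -0.698, 0.698, -0.11]
force: [-0.3, -0.7, -0.5]
grip_width: 0.0218
```

Run:
```python
from h import *
s=telemetry.sense();print(s['eef_pos'],s['force'],s['wrist_torque'],s['grip_width'])
p,d,c=load('w1')
f=load('top0')
save('pincrop',cv2.resize(p[70:220,440:640],None,fx=4,fy=4,interpolation=cv2.INTER_CUBIC))
```

```text
[0.51180283 0.24673647 0.15662968] [-0.29152941 -0.68947499 -0.54443075] [-0.11693637 -0.00054724  0.00070606] 0.021779607765533632
```

View pics/pincrop.png

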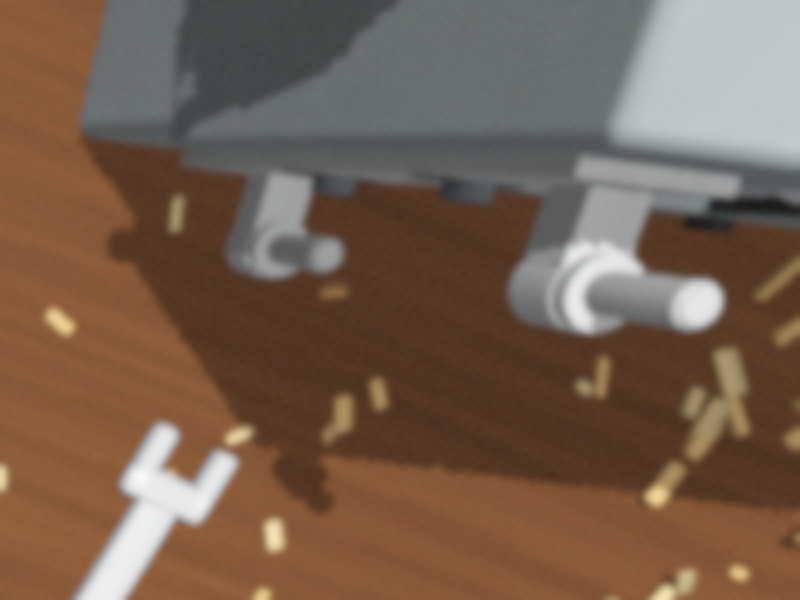

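The door is gripped at a width of 21.8 mm. In w1 the upper pin tip is at about (614.3,145.8) and the lower at about (521.3,133.3). I'll lift, then estimate the pin axis from these and the top view.

Request:
step_arm --moves '[[[0,-0.5,0,0,0,0,255],[0,-2,0,0,0,0,255],[0,-4,0,0,0,0,255],[0,-4,0,0,0,0,255],[0,-4,0,0,0,0,255]]]'

```text
t: 4.9
eef_pos: [0.5107, 0.2465, 0.3023]
orientation: [0.111, -0.698, 0.698, -0.11]
force: [0.9, 0.1, -5.3]
grip_width: 0.0214
```

Request:
step_arm --moves '[[[0,-1.5,0,0,0,0,255],[0,0,0,0,0,0,255],[0,0,0,0,0,0,255]]]'

```text
t: 5.2
eef_pos: [0.5109, 0.2465, 0.3155]
orientation: [0.111, -0.698, 0.698, -0.11]
force: [0.8, -0.4, -6.5]
grip_width: 0.022
```

Run:
```python
from h import *
s=telemetry.sense();print(s['eef_pos'],s['force'],s['wrist_torque'],s['grip_width'])
p,d,c=load('w1');a=ray(c,614.3,145.8,.246);b=ray(c,521.3,133.3,.122);print('w1 upper',a,'lower',b)
pt,dt,ct=load('top0')
save('pintop',cv2.resize(pt[160:195,310:345],None,fx=16,fy=16,interpolation=cv2.INTER_CUBIC))
c=cam('wrist');p,d=get_image('wrist');save('w4',p);np.savez('w4',p=p,d=d,K=c[0],R=c[1],t=c[2])
```

```text
[0.51087312 0.24652219 0.31551137] [ 0.77217348 -0.4493976  -6.52047611] [-0.02693533  0.08108196  0.04407649] 0.02202574854908079
w1 upper [0.60114748 0.00802544 0.246     ] lower [0.60104924 0.00745886 0.122     ]
```

View pics/pintop.png

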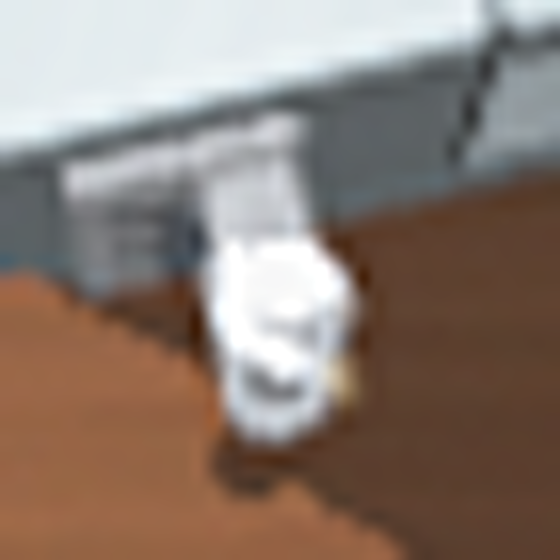

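View pics/w4.png

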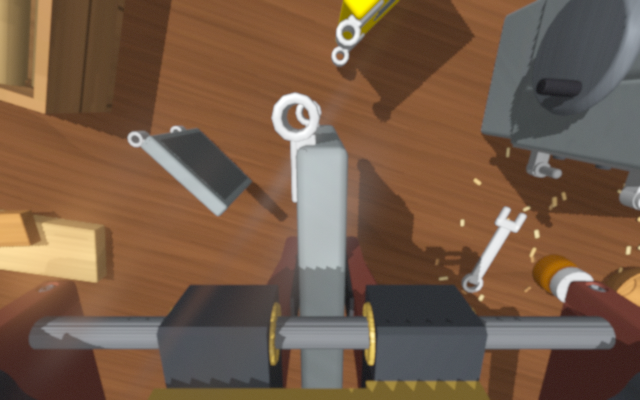

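```bash
cat >> h.py <<'E'
def ring(n,guess,rad):
    p,d,c=load(n);hsv=cv2.cvtColor(p,cv2.COLOR_RGB2HSV);u,v=guess
    x0,y0=int(u-rad),int(v-rad)
    q=p[y0:y0+2*rad,x0:x0+2*rad]
    return q,x0,y0
E
python3 - <<'E'
from h import *
q,x0,y0=ring('w4',(296,116),35)
save('r4',cv2.resize(q,None,fx=8,fy=8,interpolation=cv2.INTER_CUBIC));print(x0,y0)
E
```

```text
261 81
```

View pics/r4.png

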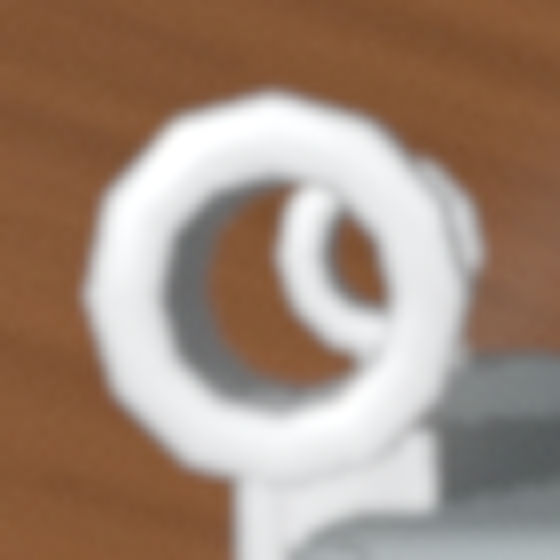

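Run:
```python
from h import *
p,d,c=load('w4')
ku=ray(c,295.2,116.2,.3209);kl=ray(c,308.2,113,.1969);print(ku,kl)
s=telemetry.sense();M=R.from_quat(s['orientation']);print(M.inv().apply(ku-s['eef_pos']),M.inv().apply(kl-s['eef_pos']))
print(cloud(c,d)[116,278],s['eef_pos'],M.as_matrix().round(4))
t=np.array([.601,.0078]);off=(ku-s['eef_pos'])[:2]
print('tgt tcp',t-off, delta([*(t-off),.3155],M))
```

```text
[0.58202556 0.28140048 0.3209    ] [0.58078075 0.2806973  0.1969    ]
[-0.07889084 -0.00650804 -0.01122333] [-0.07796782  0.11749641 -0.01092354]
[0.57987384 0.28824638 0.32035729] [0.51042881 0.24636501 0.31469478] [[-9.512e-01 -3.700e-03  3.087e-01]
 [-3.087e-01 -1.100e-03 -9.512e-01]
 [ 3.900e-03 -1.000e+00 -1.000e-04]]
tgt tcp [ 0.52940325 -0.02723547] (array([ 6.64, -0.06, 26.61]), array([0., 0., 0.]))
```

Both pins agree on an axis at about (0.601, 0.008), and the door hangs upright to about 1 mm over its height. I'll move out along tool x, then along tool z while lowering, so that the knuckles end about 14 mm above the tips. I'll stop short and look.

Request:
step_arm --moves '[[[1.5,0,0,0,0,0,255],[2.6,0.5,1.0,0,0,0,255],[2.4,0.8,3.0,0,0,0,255],[0,0.8,4.2,0,0,0,255],[0,0.8,4.2,0,0,0,255]]]'

```text
t: 5.75
eef_pos: [0.4862, 0.1078, 0.2854]
orientation: [-0.112, 0.699, -0.698, 0.11]
force: [1.9, 0.8, -6.8]
grip_width: 0.0222
```

Request:
step_arm --moves '[[[0,0.8,4.2,0,0,0,255],[0,0,3.4,0,0,0,255],[0,0,2.0,0,0,0,255],[0,0,0,0,0,0,255],[0,0,0,0,0,0,255]]]'

```text
t: 6.25
eef_pos: [0.5167, 0.0174, 0.2779]
orientation: [-0.111, 0.699, -0.698, 0.109]
force: [0.0, 0.8, -5.2]
grip_width: 0.022
```

Run:
```python
from h import *
s=telemetry.sense();print(s['t'],s['eef_pos'],s['force'],s['wrist_torque'],s['grip_width'])
c=cam('wrist');p,d=get_image('wrist');save('w5',p);np.savez('w5',p=p,d=d,K=c[0],R=c[1],t=c[2])
q=p[60:210,240:440];save('r5',cv2.resize(q,None,fx=4,fy=4,interpolation=cv2.INTER_CUBIC))
M=R.from_quat(s['orientation']);print(delta([.5294,-.0272,.2755],M))
```

```text
6.25 [0.51666696 0.01742245 0.27785515] [ 0.03676579  0.79651885 -5.24001525] [0.01366923 0.02998837 0.01837218] 0.02195630165727083
(array([0.18, 0.26, 4.69]), array([-0.   ,  0.001, -0.   ]))
```

View pics/w5.png

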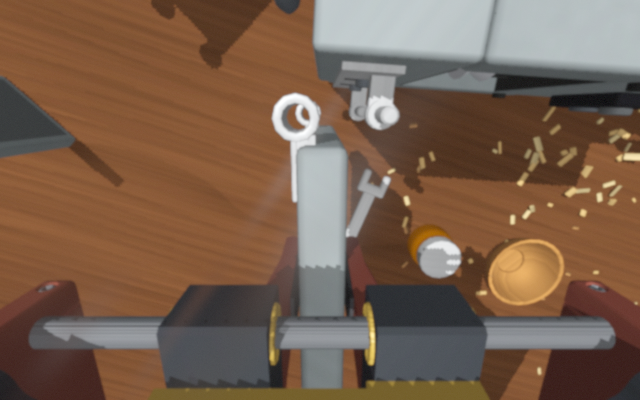

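View pics/r5.png

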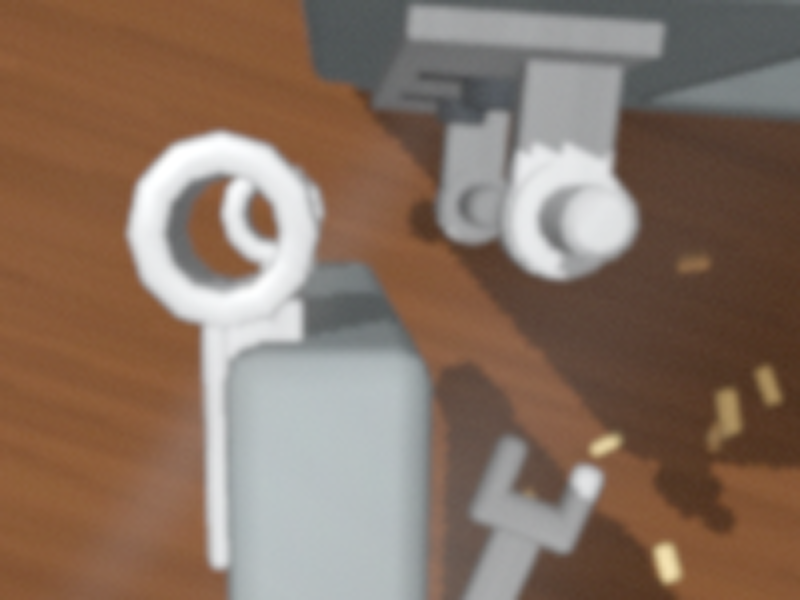

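Run:
```python
from h import *
p,d,c=load('w5');s=telemetry.sense();M=R.from_quat(s['orientation'])
pu=ray(c,389.1,115.1,.246);pl=ray(c,361.6,110.9,.122);zt=s['eef_pos'][2]+.0054
k=ray(c,295.1,116.6,zt);print(pu,pl,k)
print('pin-knuckle tool cm',M.inv().apply(pu-k)*100,M.inv().apply(pl-k)*100, 'gap',zt-.022-.246, s['eef_pos'])
P=cloud(c,d);print(P[115,389],P[116,279],P[112,389], P[112,380])
```

```text
[0.60152148 0.00782036 0.246     ] [0.60170875 0.00743681 0.122     ] [0.58774713 0.05215524 0.28358226]
pin-knuckle tool cm [0.04566527 3.74870178 4.65000535] [3.14025874e-03 1.61485154e+01 4.71808642e+00] gap 0.015582255693547431 [0.51662714 0.0179833  0.27818226]
[0.60156786 0.00780209 0.24557464] [0.58588732 0.05862161 0.2828348 ] [0.60293922 0.00858202 0.24666517] [0.6017287  0.01190768 0.24005753]
```

The required shift agrees across both pins: z ≈ +4.67 cm and x ≈ +0.03 cm, with a gap of about 15 mm.

Request:
step_arm --moves '[[[0.03,0,1.5,0,0,0,255],[0,0,2.0,0,0,0,255],[0,0,1.17,0,0,0,255],[0,0,0,0,0,0,255],[0,0,0,0,0,0,255]]]'

```text
t: 6.8
eef_pos: [0.5317, -0.0267, 0.2795]
orientation: [-0.111, 0.699, -0.698, 0.11]
force: [0.2, 1.1, -5.6]
grip_width: 0.0219
```

Run:
```python
from h import *
s=telemetry.sense();print(s['t'],s['eef_pos'],s['force'],s['wrist_torque'],s['grip_width'])
c=cam('wrist');p,d=get_image('wrist');save('w6',p);np.savez('w6',p=p,d=d,K=c[0],R=c[1],t=c[2])
q=p[60:210,240:440];save('r6',cv2.resize(q,None,fx=4,fy=4,interpolation=cv2.INTER_CUBIC))
p,d=get_image('scene');save('s6',cv2.resize(p[120:300,220:460],None,fx=3.2,fy=3.2,interpolation=cv2.INTER_CUBIC))
```

```text
6.8 [ 0.53173985 -0.02674778  0.27946484] [ 0.200652    1.08524459 -5.61471503] [0.08818439 0.01582452 0.05355962] 0.021850273587503036
```

View pics/r6.png

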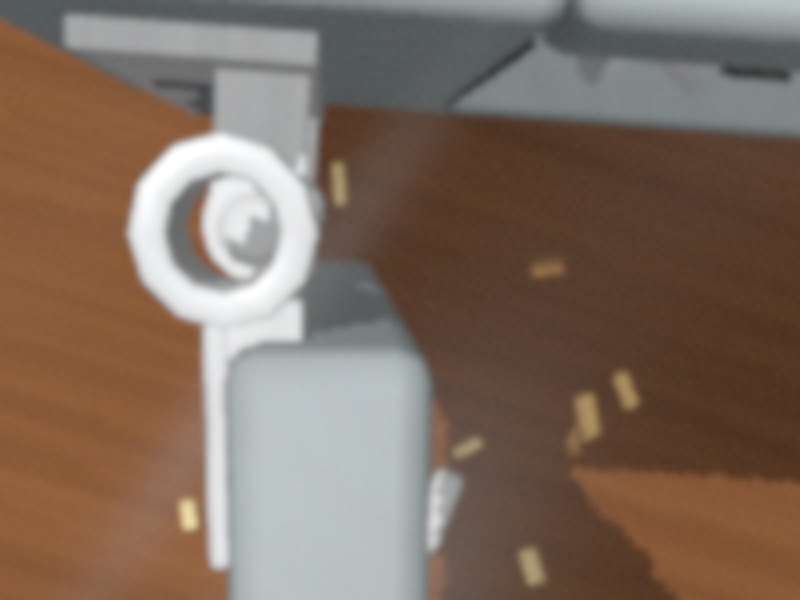

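View pics/s6.png

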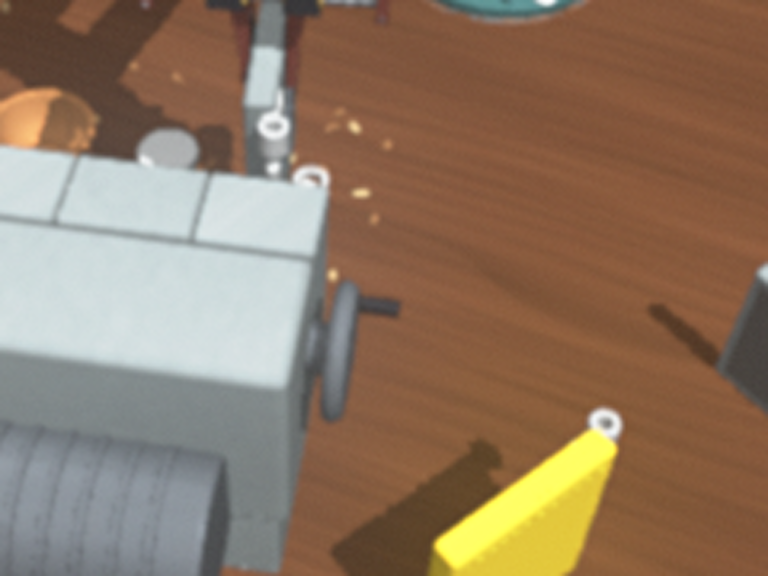

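```bash
cat >> h.py <<'E'
def proj(c,X):
    K,Rm,t=c;q=K@(Rm@np.array(X)+t);return q[:2]/q[2]
E
python3 - <<'E'
from h import *
p,d,c=load('w6');s=telemetry.sense();M=R.from_quat(s['orientation']);zt=s['eef_pos'][2]+.0054
k=ray(c,295.1,116.6,zt);print(k,s['eef_pos'],delta([.5294,-.0272,.2755],M))
for X in ([*k[:2],.246],[.6013,.0078,.246]):
    u=proj(c,X);print(u,((u-[240,60])+.5)*4-.5)
    for a in range(0,360,45):
        uu=proj(c,np.array(X)+[.0037*np.cos(np.radians(a)),.0037*np.sin(np.radians(a)),0]);print((((uu-[240,60])+.5)*4-.5).round(),end=' ')
save('r6b',cv2.resize(p[92:142,270:320],None,fx=11,fy=11,interpolation=cv2.INTER_CUBIC))
E
```

```text
[0.60275556 0.00809979 0.28494733] [ 0.5316204  -0.02637535  0.27954733] (array([0.24, 0.4 , 0.01]), array([0., 0., 0.]))
[301.08229718 114.28524672] [245.82918872 218.64098688]
[254. 191.] [233. 193.] [219. 210.] [221. 232.] [238. 246.] [259. 244.] [272. 228.] [270. 205.] [300.83095005 117.15845062] [244.82380019 230.13380247]
[253. 203.] [232. 204.] [218. 221.] [220. 243.] [237. 257.] [258. 256.] [271. 239.] [269. 217.]
```

View pics/r6b.png

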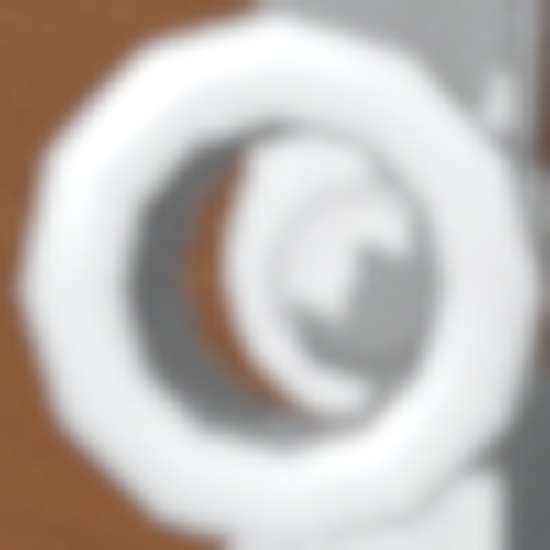

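Seen through the bore, the tip sits about 3 px low of the bore axis, which means roughly +1.6 mm in tool x is needed. I'll correct, lower 12 mm and look again.

Request:
step_arm --moves '[[[0.16,0.4,0.03,0,0,0,255],[0,0.4,0,0,0,0,255],[0,0.4,0,0,0,0,255],[0,0,0,0,0,0,255],[0,0,0,0,0,0,255]]]'

```text
t: 7.4
eef_pos: [0.5305, -0.0277, 0.2674]
orientation: [-0.111, 0.699, -0.698, 0.11]
force: [-0.6, 0.4, -5.7]
grip_width: 0.0217
```

```bash
cat > look.py <<'E'
import sys
from h import *
n=sys.argv[1]
s=telemetry.sense();print(s['t'],s['eef_pos'],s['force'],s['wrist_torque'],s['grip_width'])
c=cam('wrist');p,d=get_image('wrist');np.savez(n,p=p,d=d,K=c[0],R=c[1],t=c[2])
zt=s['eef_pos'][2]+.0054;k=ray(c,295.1,116.6,zt);print('knuckle',k,'gap',zt-.022-.246)
u=proj(c,[*k[:2],.246]);print('expected tip crop px',(u-[270,92]+.5)*11-.5)
save(n,cv2.resize(p[92:142,270:320],None,fx=11,fy=11,interpolation=cv2.INTER_CUBIC))
E
python3 look.py r7
```

```text
7.4 [ 0.53045338 -0.0277108   0.26743018] [-0.64016039  0.41102874 -5.71416268] [ 0.02531384 -0.02482263  0.01592996] 0.021728622763282263
knuckle [0.60145983 0.00716181 0.27283018] gap 0.004830179248066668
expected tip crop px [329.41055149 256.77356023]
```

View pics/r7.png

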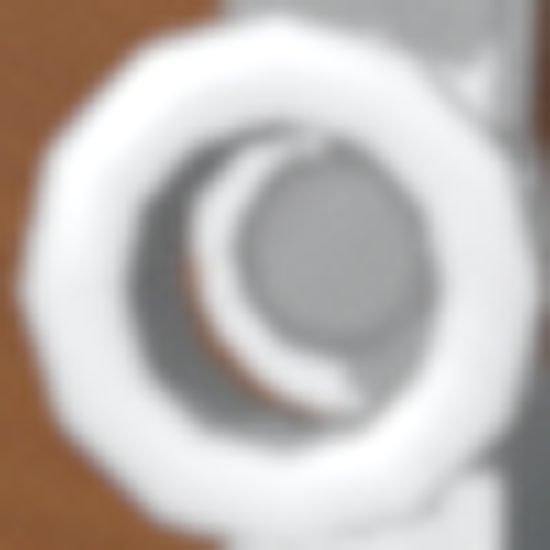

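Now the tip is at (335,250) against an expected (329,257), an offset of about 0.3 mm. I'll lower in small steps and watch the force.

Request:
step_arm --moves '[[[-0.03,0.3,0.03,0,0,0,255],[0,0.3,0,0,0,0,255],[0,0,0,0,0,0,255]]]'

```text
t: 7.75
eef_pos: [0.5306, -0.028, 0.2611]
orientation: [-0.111, 0.699, -0.698, 0.11]
force: [0.3, -0.5, -6.4]
grip_width: 0.0217
```

Request:
step_arm --moves '[[[0,0.2,0,0,0,0,255],[0,0.2,0,0,0,0,255],[0,0,0,0,0,0,255]]]'

```text
t: 8.05
eef_pos: [0.5308, -0.028, 0.2573]
orientation: [-0.111, 0.699, -0.698, 0.11]
force: [-0.5, -0.1, -5.8]
grip_width: 0.0215
```

```bash
python3 look.py r8
```

```text
8.05 [ 0.53075278 -0.02797788  0.25732689] [-0.49629759 -0.1223161  -5.84320014] [0.01678925 0.05480636 0.04318402] 0.02146491890319075
knuckle [0.60174245 0.00689741 0.26272689] gap -0.0052731105902123765
expected tip crop px [313.2437381  263.02218746]
```

View pics/r8.png

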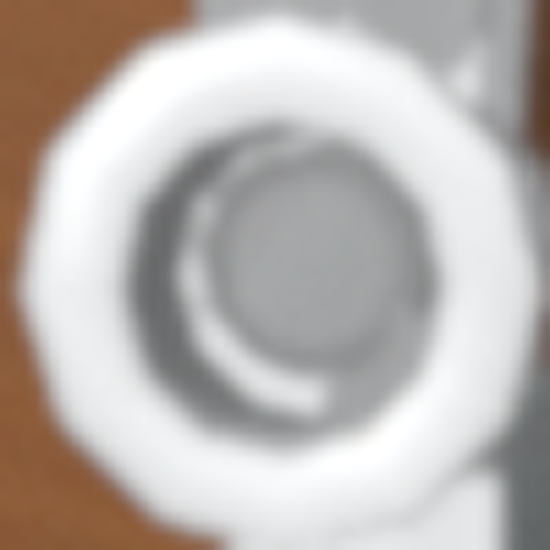

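The upper pin is about 5 mm inside the bore with no contact force. I'll keep going down.

Request:
step_arm --moves '[[[0,0.25,0,0,0,0,255],[0,0.25,0,0,0,0,255],[0,0,0,0,0,0,255]]]'

```text
t: 8.4
eef_pos: [0.5307, -0.028, 0.2522]
orientation: [-0.111, 0.699, -0.698, 0.11]
force: [0.3, 0.3, -6.0]
grip_width: 0.0217
```

Request:
step_arm --moves '[[[0,0.25,0,0,0,0,255],[0,0.25,0,0,0,0,255],[0,0,0,0,0,0,255]]]'

```text
t: 8.7
eef_pos: [0.5307, -0.028, 0.2472]
orientation: [-0.111, 0.699, -0.698, 0.11]
force: [0.4, -0.3, -5.7]
grip_width: 0.0218
```

Request:
step_arm --moves '[[[0,0.2,0,0,0,0,255],[0,0.2,0,0,0,0,255],[0,0,0,0,0,0,255]]]'

```text
t: 9.0
eef_pos: [0.5307, -0.028, 0.2433]
orientation: [-0.111, 0.699, -0.698, 0.11]
force: [0.3, -0.1, -6.3]
grip_width: 0.0219
```

```bash
python3 look.py r9
```

```text
9.0 [ 0.53073631 -0.02797431  0.24334386] [ 0.2770267  -0.11725248 -6.33839929] [ 0.0534906  -0.03044973  0.04253047] 0.021866631889833704
knuckle [0.60173731 0.00690311 0.24874386] gap -0.019256137523745276
expected tip crop px [286.90752265 273.32724444]
```

View pics/r9.png

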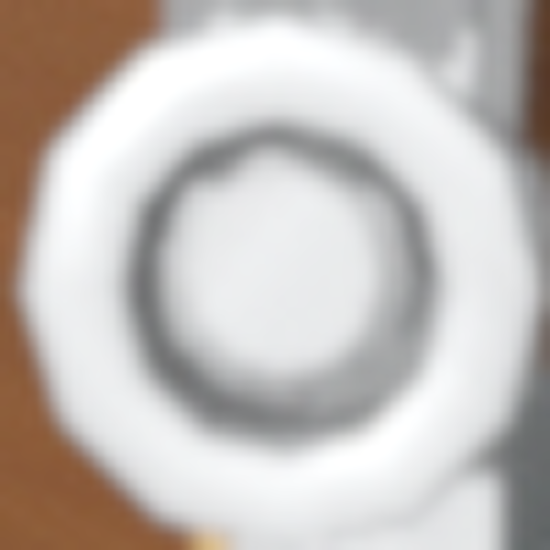

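The pin nearly fills the bore and the force is still baseline. About 4–5 mm remain to the shoulder.

Request:
step_arm --moves '[[[0,0.15,0,0,0,0,255],[0,0.1,0,0,0,0,255],[0,0,0,0,0,0,255]]]'

```text
t: 9.35
eef_pos: [0.5309, -0.028, 0.241]
orientation: [-0.111, 0.698, -0.698, 0.11]
force: [-0.0, 0.1, -6.9]
grip_width: 0.0218
```

Request:
step_arm --moves '[[[0,0.1,0,0,0,0,255],[0,0,0,0,0,0,255]]]'

```text
t: 9.55
eef_pos: [0.5309, -0.028, 0.2401]
orientation: [-0.111, 0.698, -0.698, 0.11]
force: [-0.1, 1.1, -5.6]
grip_width: 0.0222
```

Request:
step_arm --moves '[[[0,0.07,0,0,0,0,255],[0,0,0,0,0,0,255]]]'

```text
t: 9.75
eef_pos: [0.5309, -0.028, 0.2394]
orientation: [-0.111, 0.698, -0.698, 0.11]
force: [-1.1, 0.0, -6.4]
grip_width: 0.022
```

Request:
step_arm --moves '[[[0,0.05,0,0,0,0,255],[0,0,0,0,0,0,255]]]'

```text
t: 9.95
eef_pos: [0.531, -0.028, 0.2389]
orientation: [-0.111, 0.698, -0.698, 0.11]
force: [0.7, 0.2, -5.6]
grip_width: 0.022
```

Request:
step_arm --moves '[[[0,0.05,0,0,0,0,255],[0,0,0,0,0,0,255]]]'

```text
t: 10.15
eef_pos: [0.531, -0.028, 0.2387]
orientation: [-0.11, 0.698, -0.698, 0.111]
force: [-1.4, -0.6, -2.8]
grip_width: 0.0219
```

Request:
step_arm --moves '[[[0,0.05,0,0,0,0,255],[0,0,0,0,0,0,255]]]'

```text
t: 10.35
eef_pos: [0.531, -0.0281, 0.2386]
orientation: [0.11, -0.698, 0.698, -0.111]
force: [-3.7, -0.3, 2.6]
grip_width: 0.0216
```

Contact came at TCP z = 0.2386, exactly the predicted seated height. The weight has come off the wrist (−6 → +2.6 N). I'll hold briefly and check.

Request:
step_arm --moves '[[[0,0,0,0,0,0,255],[0,0,0,0,0,0,255],[0,0,0,0,0,0,255]]]'

```text
t: 10.65
eef_pos: [0.5311, -0.0281, 0.2386]
orientation: [0.11, -0.698, 0.698, -0.111]
force: [-4.2, -0.7, 5.8]
grip_width: 0.0216
```

```bash
python3 look.py r10
python3 - <<'E'
from h import *
p,d=get_image('scene');save('s10',cv2.resize(p[120:300,220:460],None,fx=3.2,fy=3.2,interpolation=cv2.INTER_CUBIC))
E
```

```text
10.65 [ 0.5310603  -0.02807872  0.23857805] [-4.22789398 -0.74591972  5.81102428] [0.20379267 0.40280747 0.13840867] 0.021628933864604072
knuckle [0.60202859 0.0067933  0.24397805] gap -0.024021949790196312
expected tip crop px [276.70665523 277.27777676]
```

View pics/s10.png

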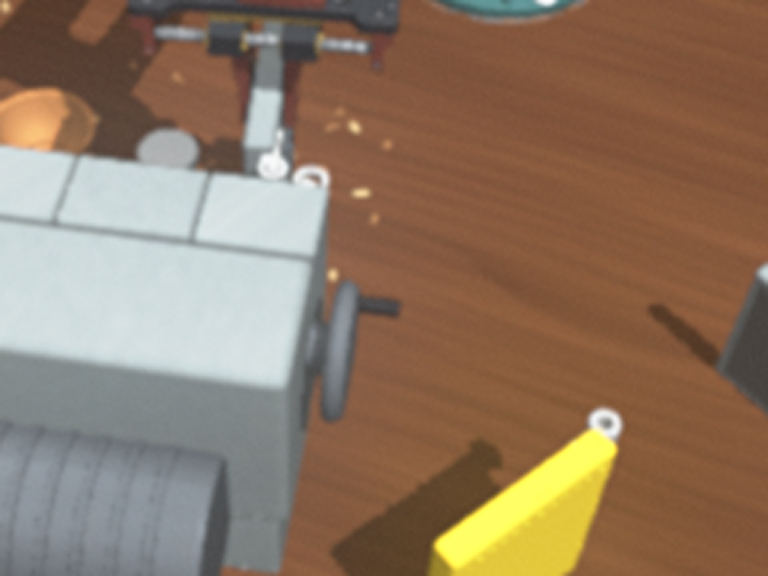

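View pics/r10.png

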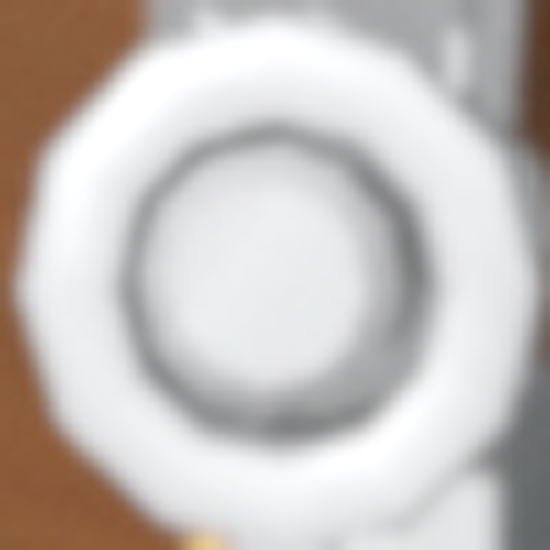

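Seated: the pin tip is level with the top of the bore, and the scene view shows the upper knuckle down on its bracket. I'll let go gently and rise.

Request:
step_arm --moves '[[[0,0,0,0,0,0,180],[0,0,0,0,0,0,150],[0,0,0,0,0,0,130],[0,0,0,0,0,0,130]]]'

```text
t: 11.15
eef_pos: [0.5312, -0.028, 0.2379]
orientation: [-0.11, 0.698, -0.698, 0.111]
force: [0.4, -0.4, -0.1]
grip_width: 0.0423
```

Request:
step_arm --moves '[[[0,0,0,0,0,0,130],[0,-1,0,0,0,0,130],[0,-3,0,0,0,0,130],[0,-3,0,0,0,0,130],[0,0,0,0,0,0,130]]]'

```text
t: 11.65
eef_pos: [0.5337, -0.0284, 0.3128]
orientation: [0.108, -0.697, 0.699, -0.113]
force: [0.1, -0.3, -0.9]
grip_width: 0.0434
```

Run:
```python
from h import *
s=telemetry.sense();print(s['t'],s['eef_pos'],s['force'],s['grip_width'])
c=cam('wrist');p,d=get_image('wrist');save('w11',p);np.savez('w11',p=p,d=d,K=c[0],R=c[1],t=c[2])
```

```text
11.65 [ 0.53367747 -0.02843724  0.31283835] [ 0.1470299  -0.30952521 -0.88706586] 0.043380754595090706
```

View pics/w11.png

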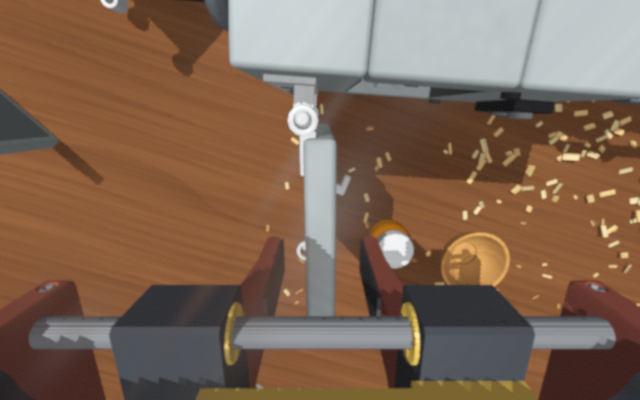

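The door is hung and free, still open. I'll plan the push using closed fingertips (about 20×27 mm) on the outer face along the closing arc, at TCP z ≈ 0.225.

```bash
cat > arc.py <<'E'
from h import *
H=np.array([.6015,.0073]);r=.110
def P(phi,M,extra=0):
    u=np.array([np.cos(phi),np.sin(phi)]);n=np.array([u[1],-u[0]])
    tx=M[:2,0];tz=M[:2,2]
    return H+r*u+(.010*abs(n@tx)+.0135*abs(n@tz)+extra)*n
E
python3 - <<'E'
from arc import *
p,d,c=load('w11');C=cloud(c,d)
# headstock front top edge
L=[]
for u in range(245,580,4):
    col=C[40:130,u,2];v=np.nonzero(col>.235)[0].max()+40;L.append(C[v,u])
L=np.array(L);print(L[::12]);vx,vy,x0,y0=cv2.fitLine(L[:,:2].astype(np.float32),cv2.DIST_HUBER,0,1e-4,1e-4).ravel();print('edge dir',np.degrees(np.arctan2(vy,vx)))
s=telemetry.sense();M=R.from_quat(s['orientation']).as_matrix();print(M.round(3),s['joint_pos'])
a=P(np.radians(198),M,.025);print('start',a,delta([*a,s['eef_pos'][2]],R.from_matrix(M),s))
q=P(np.radians(198),M,.025)
for ph in (198,207,216,225,234,243,252,260,268,274,279,282,284,286):
    b=P(np.radians(ph),M);dd=M.T@np.array([*(b-q),0])*100;print(ph,b.round(4),dd.round(2));q=b
E
```

```text
[[ 0.61743521  0.05043454  0.23635685]
 [ 0.593214    0.0105843   0.24288773]
 [ 0.63251045 -0.00960968  0.23627001]
 [ 0.61069334 -0.00252852  0.45279393]
 [ 0.64771506 -0.07038744  0.23677434]
 [ 0.65480088 -0.09900201  0.24110918]
 [ 0.66275398 -0.13098558  0.23858171]]
edge dir -74.11707
[[-0.951  0.005  0.309]
 [-0.309 -0.001 -0.951]
 [-0.005 -1.     0.002]] [-1.82691031e-01  2.03801506e-01  1.56416293e+00  1.33765058e-04
  1.36833794e+00  1.07428336e+00]
start [0.48498553 0.00992718] (array([ 3.34, -0.03, -5.1 ]), array([0., 0., 0.]))
198 [ 0.4927 -0.0138] [-0.    0.01  2.5 ]
207 [ 0.4967 -0.0294] [0.1 0.  1.6]
216 [ 0.5031 -0.0445] [-0.14  0.    1.63]
225 [ 0.512  -0.0588] [-0.4   0.01  1.63]
234 [ 0.5233 -0.0718] [-0.67  0.01  1.59]
243 [ 0.5368 -0.0832] [-0.93  0.01  1.5 ]
252 [ 0.5523 -0.0924] [-1.19  0.01  1.35]
260 [ 0.5675 -0.0984] [-1.26  0.01  1.04]
268 [ 0.5837 -0.1021] [-1.42  0.01  0.86]
274 [ 0.5962 -0.1033] [-1.16  0.01  0.5 ]
279 [ 0.6069 -0.1032] [-1.01  0.01  0.32]
282 [ 0.6133 -0.1027] [-0.63  0.    0.14]
284 [ 0.6175 -0.1021] [-0.42  0.    0.08]
286 [ 0.6218 -0.1013] [-0.43  0.    0.06]
```

Request:
step_arm --moves '[[[1.1,-0.5,-1.7,0,0,0,255],[1.1,0,-1.7,0,0,0,255],[1.1,0,-1.7,0,0,0,255],[0,0,0,0,0,0,255],[0,0,0,0,0,0,255]]]' --force 20

```text
t: 12.2
eef_pos: [0.4831, 0.0109, 0.3127]
orientation: [-0.111, 0.698, -0.698, 0.111]
force: [0.2, -0.6, 0.6]
grip_width: 0.0066
```

Request:
step_arm --moves '[[[0,2,0,0,0,0,255],[0,3,0,0,0,0,255],[0,3,0,0,0,0,255],[0,1.3,0,0,0,0,255],[0,0,0,0,0,0,255]]]'

```text
t: 12.7
eef_pos: [0.4827, 0.0102, 0.2178]
orientation: [-0.112, 0.699, -0.698, 0.109]
force: [0.4, -0.8, -0.8]
grip_width: 0.0006
```

Run:
```python
from arc import *
s=telemetry.sense();M=R.from_quat(s['orientation']);a=P(np.radians(198),M.as_matrix(),.025)
print(s['eef_pos'],s['force'],s['grip_width'],delta([*a,.225],M,s))
c=cam('wrist');p,d=get_image('wrist');save('w12',p)
```

```text
[0.48265799 0.01019382 0.2177922 ] [ 0.4151353  -0.80891166 -0.75036204] 0.0005730084717723389 (array([-0.21, -0.72,  0.1 ]), array([0., 0., 0.]))
```

View pics/w12.png

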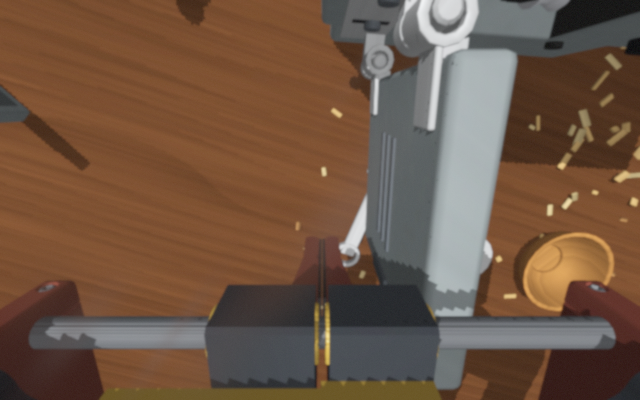

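The outer face is to the right of the closed fingers and both knuckles sit on the pins. I'll make contact and start the swing, gently.

Request:
step_arm --moves '[[[-0.1,-0.7,0.6,0,0,0,255],[0,0,0.8,0,0,0,255],[0,0,0.6,0,0,0,255],[0,0,0.5,0,0,0,255],[0.02,0,0.5,0,0,0,255]]]'

```text
t: 13.25
eef_pos: [0.4942, -0.0186, 0.2273]
orientation: [-0.11, 0.698, -0.698, 0.111]
force: [0.0, 1.1, 0.6]
grip_width: 0.0006
```

Request:
step_arm --moves '[[[0.04,0,0.6,0,0,0,255],[0.04,0,0.6,0,0,0,255],[-0.05,0,0.7,0,0,0,255],[-0.05,0,0.7,0,0,0,255],[-0.1,0,0.7,0,0,0,255]]]'

```text
t: 13.75
eef_pos: [0.5054, -0.0496, 0.2269]
orientation: [-0.111, 0.698, -0.698, 0.11]
force: [0.0, 0.3, 0.4]
grip_width: 0.0004
```

```bash
cat > st.py <<'E'
import sys
from arc import *
n=sys.argv[1]
s=telemetry.sense();M=R.from_quat(s['orientation']);print(s['t'],s['eef_pos'],s['force'])
Mm=M.as_matrix()
ph=min(np.arange(195,290,.5),key=lambda a:np.hypot(*(P(np.radians(a),Mm)-s['eef_pos'][:2])));print('phi',ph,'miss',P(np.radians(ph),Mm)-s['eef_pos'][:2])
p0=s['eef_pos'][:2]
for a in np.arange(ph+6,288,6):
    b=P(np.radians(a),Mm);print(a,(Mm.T@np.array([*(b-p0),0])*100).round(2));p0=b
c=cam('wrist');p,d=get_image('wrist');save(n,p);np.savez(n,p=p,d=d,K=c[0],R=c[1],t=c[2])
E
python3 st.py w13
```

```text
13.75 [ 0.50536674 -0.049581    0.22691055] [0.04831308 0.27284761 0.44786382]
phi 219.0 miss [0.00045916 0.00023695]
225.0 [-0.35 -0.    1.08]
231.0 [-0.42 -0.    1.07]
237.0 [-0.53 -0.    1.03]
243.0 [-0.65 -0.    0.98]
249.0 [-0.77 -0.    0.92]
255.0 [-0.88 -0.    0.84]
261.0 [-0.98 -0.    0.75]
267.0 [-1.07 -0.    0.64]
273.0 [-1.15 -0.    0.52]
279.0 [-1.21 -0.    0.39]
285.0 [-1.26 -0.    0.25]
```

View pics/w13.png

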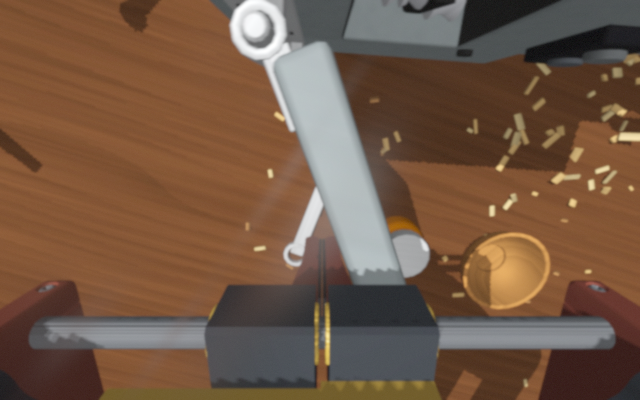

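The door is turning freely ahead of the fingers and the force is near zero. I'll continue at about 5.5 mm per row.

Request:
step_arm --moves '[[[-0.17,0,0.54,0,0,0,255],[-0.18,0,0.54,0,0,0,255],[-0.21,0,0.53,0,0,0,255],[-0.21,0,0.53,0,0,0,255],[-0.26,0,0.52,0,0,0,255]]]'

```text
t: 14.3
eef_pos: [0.5235, -0.0714, 0.227]
orientation: [-0.111, 0.698, -0.698, 0.111]
force: [0.0, 0.1, -0.0]
grip_width: 0.0007
```

Request:
step_arm --moves '[[[-0.27,0,0.51,0,0,0,255],[-0.32,0,0.49,0,0,0,255],[-0.33,0,0.49,0,0,0,255],[-0.38,0,0.46,0,0,0,255],[-0.39,0,0.46,0,0,0,255]]]'

```text
t: 14.8
eef_pos: [0.5471, -0.0891, 0.2269]
orientation: [-0.111, 0.698, -0.698, 0.11]
force: [-0.7, 0.3, 0.0]
grip_width: 0.0006
```

```bash
python3 st.py w14
```

```text
14.8 [ 0.54714647 -0.08905804  0.22693894] [-0.73403371  0.26186848  0.02342698]
phi 249.0 miss [-0.00025251 -0.00050661]
255.0 [-0.84 -0.    0.88]
261.0 [-0.98 -0.    0.75]
267.0 [-1.07 -0.    0.64]
273.0 [-1.15 -0.    0.52]
279.0 [-1.21 -0.    0.39]
285.0 [-1.26 -0.    0.25]
```

View pics/w14.png

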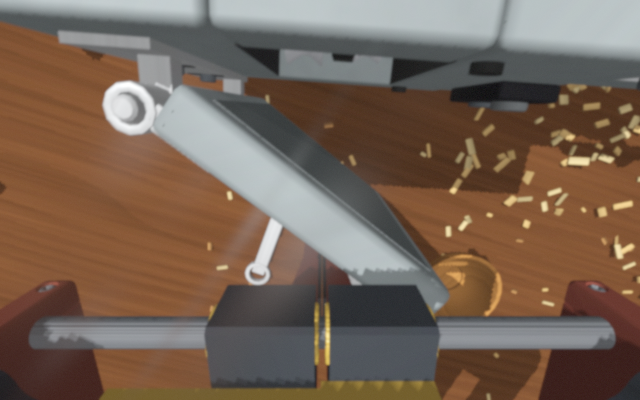

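Half-way: the knuckle at (130,107) is still seated and the door follows. I'll continue more slowly.

Request:
step_arm --moves '[[[-0.42,0,0.43,0,0,0,255],[-0.42,0,0.43,0,0,0,255],[-0.48,0,0.37,0,0,0,255],[-0.48,0,0.37,0,0,0,255],[-0.35,0,0.22,0,0,0,255]]]'

```text
t: 15.35
eef_pos: [0.5735, -0.0997, 0.227]
orientation: [0.11, -0.698, 0.698, -0.111]
force: [-0.3, 0.8, 0.8]
grip_width: 0.0004
```

Request:
step_arm --moves '[[[-0.36,0,0.21,0,0,0,255],[-0.36,0,0.2,0,0,0,255],[-0.37,0,0.18,0,0,0,255],[-0.38,0,0.17,0,0,0,255],[-0.38,0,0.16,0,0,0,255]]]'

```text
t: 15.85
eef_pos: [0.5935, -0.1025, 0.227]
orientation: [-0.111, 0.698, -0.698, 0.11]
force: [-1.4, -0.0, -0.4]
grip_width: 0.0004
```

```bash
python3 st.py w15
```

```text
15.85 [ 0.59352075 -0.10251533  0.22695463] [-1.39357078 -0.03479713 -0.36044536]
phi 272.5 miss [-0.00045106 -0.00065754]
278.5 [-1.14 -0.    0.45]
284.5 [-1.26 -0.    0.26]
```

View pics/w15.png

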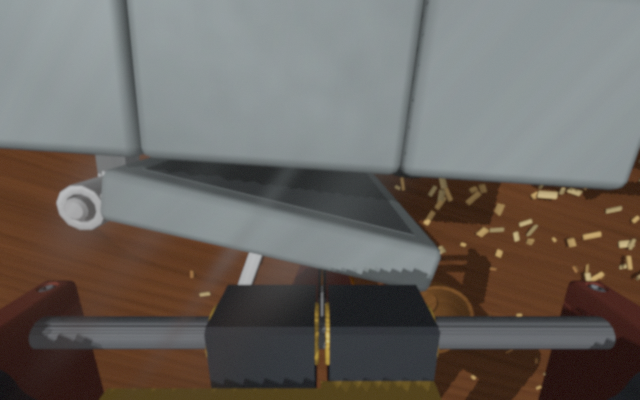

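About 11° remain to shut. Now 2–3 mm steps with force checks.

Request:
step_arm --moves '[[[-0.28,0,0.11,0,0,0,255],[-0.28,0,0.11,0,0,0,255],[-0.28,0,0.11,0,0,0,255],[-0.28,0,0.1,0,0,0,255],[-0.2,0,0.05,0,0,0,255]]]'

```text
t: 16.4
eef_pos: [0.6075, -0.103, 0.2269]
orientation: [-0.11, 0.698, -0.698, 0.11]
force: [0.0, -0.2, 0.1]
grip_width: 0.0006
```

Request:
step_arm --moves '[[[-0.2,0,0.05,0,0,0,255],[-0.2,0,0.04,0,0,0,255],[-0.2,0,0.04,0,0,0,255]]]'

```text
t: 16.7
eef_pos: [0.6135, -0.1024, 0.2269]
orientation: [-0.111, 0.698, -0.698, 0.11]
force: [-0.4, 1.1, -0.3]
grip_width: 0.0003
```

Request:
step_arm --moves '[[[-0.15,0,0.03,0,0,0,255],[-0.1,0,0.02,0,0,0,255],[0,0,0,0,0,0,255]]]'

```text
t: 17.0
eef_pos: [0.6152, -0.1022, 0.2269]
orientation: [-0.111, 0.699, -0.698, 0.11]
force: [-3.8, -0.1, 2.7]
grip_width: 0.0004
```

```bash
python3 st.py w16
```

```text
17.0 [ 0.61515085 -0.10216401  0.22692068] [-3.81493164 -0.10779623  2.69701939]
phi 283.0 miss [ 0.00024466 -0.00022141]
```

View pics/w16.png

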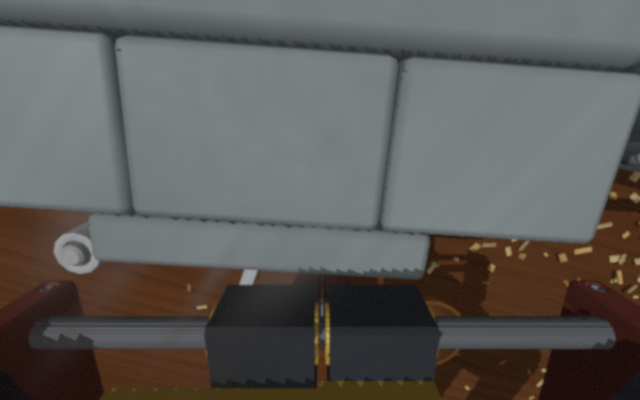

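The door is now parallel to the front face, and the force has risen to −3.8 N in x, so it is against the buffers. One more small press, then check.

Request:
step_arm --moves '[[[-0.06,0,0,0,0,0,255],[0,0,0,0,0,0,255],[0,0,0,0,0,0,255]]]'

```text
t: 17.35
eef_pos: [0.6152, -0.1021, 0.2269]
orientation: [-0.111, 0.699, -0.698, 0.11]
force: [-6.8, -0.3, 3.1]
grip_width: 0.0007
```

Request:
step_arm --moves '[[[0.1,0,0,0,0,0,255],[0.3,0,0,0,0,0,255],[1.5,0,0,0,0,0,255],[3,0,0,0,0,0,255],[4,-1,0,0,0,0,255]]]'

```text
t: 17.85
eef_pos: [0.5321, -0.1294, 0.236]
orientation: [-0.111, 0.698, -0.698, 0.111]
force: [-0.1, 0.2, 0.2]
grip_width: 0.0005
```

Request:
step_arm --moves '[[[2,-4,0,0,0,0,255],[0,-4,0,0,0,0,255],[0,-2,0,0,0,0,255],[0,0,0,0,0,0,255]]]'

```text
t: 18.25
eef_pos: [0.5152, -0.1366, 0.3408]
orientation: [0.108, -0.697, 0.7, -0.113]
force: [-0.0, 0.2, -0.2]
grip_width: 0.0006
```

Run:
```python
from h import *
s=telemetry.sense();print(s['t'],s['eef_pos'],s['force'])
for n,m in (('wrist','w17'),('top','t17')):
    c=cam(n);p,d=get_image(n);save(m,p);np.savez(m,p=p,d=d,K=c[0],R=c[1],t=c[2])
p,d,c=load('t17');save('t17c',cv2.resize(p[60:270,250:480],None,fx=2.8,fy=2.8,interpolation=cv2.INTER_CUBIC))
```

```text
18.25 [ 0.51519752 -0.13657428  0.34075278] [-0.0191415   0.16704005 -0.19708398]
```

View pics/w17.png

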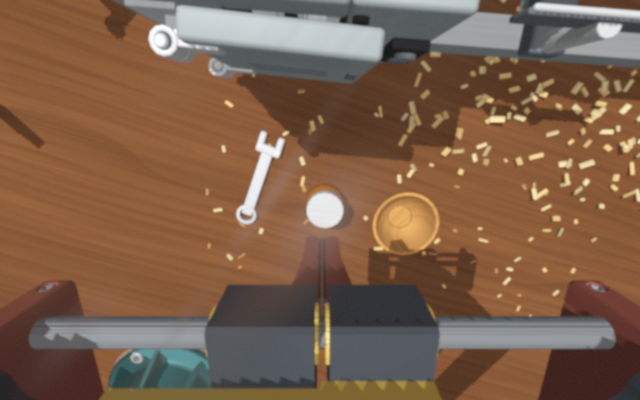

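View pics/t17c.png

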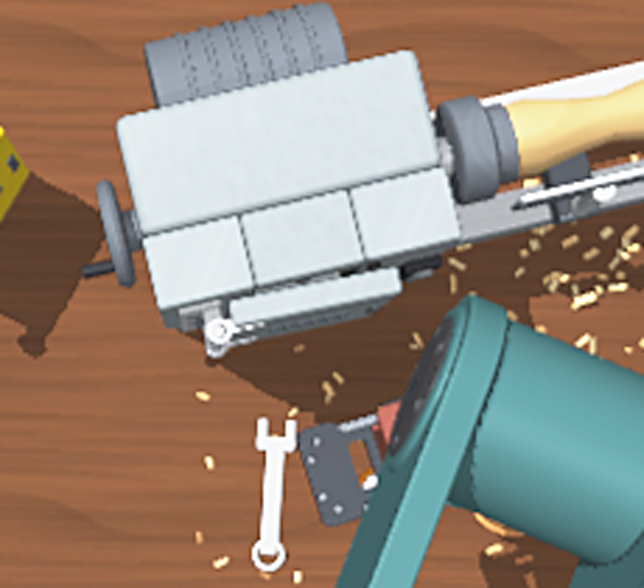

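The door is hung and the bystanders look untouched. In the top crop, though, the door's top edge (230,300)-(400,270) looks a few degrees less steep than the headstock front (160,310)-(460,235). I'll measure both.

Run:
```python
from h import *
p,d,c=load('t17');C=cloud(c,d)
def fit(Q):
    vx,vy,x0,y0=cv2.fitLine(Q[:,:2].astype(np.float32),cv2.DIST_HUBER,0,1e-5,1e-5).ravel();
    a=np.degrees(np.arctan2(vy,vx))%180; return a,(x0,y0)
# headstock rear step edge & front edges: outermost per column with z>.25
for lo,hi,us in ((.225,.275,range(320,408,2)),):
    F=[];
    for u in us:
        col=C[:,u,2];vs=np.nonzero((col>.225)&(col<.24))[0];vs=vs[(vs>120)&(vs<185)]
        if len(vs): F.append(C[vs.max(),u])
dz=C[150:185,328:396].reshape(-1,3);m=(dz[:,2]>.243)&(dz[:,2]<.257)
D=dz[m];print('door top pts',len(D),D[:,2].mean(),fit(D),cv2.minAreaRect((D[:,:2]*1000).astype(np.float32)))
h=C[70:180,285:415].reshape(-1,3)
T=h[(h[:,2]>.257)&(h[:,2]<.27)];r=cv2.minAreaRect((T[:,:2]*1000).astype(np.float32));print('top',len(T),r)
T=h[(h[:,2]>.225)&(h[:,2]<.24)];print('step z hist',np.histogram(h[:,2],bins=np.arange(.2,.29,.01)))
p,d,c=load('w17');save('w17c',cv2.resize(p[0:100,120:480],None,fx=2.2,fy=2.2,interpolation=cv2.INTER_CUBIC))
C=cloud(c,d);Q=C[0:110,150:420].reshape(-1,3);Dq=Q[(Q[:,2]>.245)&(Q[:,2]<.256)];print('w17 door',len(Dq),fit(Dq),cv2.minAreaRect((Dq[:,:2]*1000).astype(np.float32)))
```

```text
door top pts 683 0.24989688803665708 (np.float32(103.594055), (np.float32(0.6305241), np.float32(-0.06903055))) ((638.5469360351562, -68.69172668457031), (47.21923065185547, 162.19680786132812), 16.110950469970703)
top 7562 ((723.9508056640625, -48.23777770996094), (159.2585906982422, 249.30252075195312), 14.089542388916016)
step z hist (array([ 201,  192,  193,  242,  409, 2207, 5908,    0]), array([0.2 , 0.21, 0.22, 0.23, 0.24, 0.25, 0.26, 0.27, 0.28]))
w17 door 8565 (np.float32(103.68194), (np.float32(0.62987244), np.float32(-0.06733484))) ((633.9656372070312, -72.74468994140625), (34.48805236816406, 177.96865844726562), 15.066131591796875)
```

View pics/w17c.png

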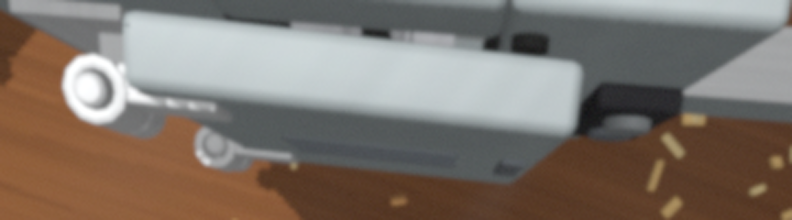

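Run:
```python
from h import *
yaw=np.radians(14.09);O=np.array([.7240,-.0482]);ex=np.array([np.cos(yaw),np.sin(yaw)]);ey=np.array([-ex[1],ex[0]])
def lat(X): return np.array([(X[:2]-O)@ex,(X[:2]-O)@ey]).round(4)
p,d,c=load('w17');C=cloud(c,d)
for z in (.250,):
    Q=C[0:80,178:386];
hs=cv2.cvtColor(p,cv2.COLOR_RGB2HSV)[...,2].astype(int)
F=[]
for u in range(190,378,4):
    v0=int(19+(u-180)*.094); g=np.diff(hs[v0+8:v0+40,u]); v=v0+8+np.argmin(g)+.5   # bright top -> dark outer face
    F.append(ray(c,u,v,.252))
F=np.array(F);L=np.array([lat(f) for f in F]);print(L[::6]);k=np.polyfit(L[:,1],L[:,0],1);print('outer top edge slope deg',np.degrees(np.arctan(k[0])),'x at y=+70,-70+2',np.polyval(k,[.073,-.067]))
p2,d2,c2=load('t17');v=cv2.cvtColor(p2,cv2.COLOR_RGB2HSV)[...,2].astype(int)
F=[]
for u in range(336,390,2):
    v0=int(174-(u-332)*.165); g=np.diff(v[v0-6:v0+9,u]); F.append(ray(c2,u,v0-6+np.argmin(g)+.5,.252))
L=np.array([lat(f) for f in F]);print(L[::6]);k=np.polyfit(L[:,1],L[:,0],1);print(np.degrees(np.arctan(k[0])),np.polyval(k,[.073,-.067]))
```

```text
[[-0.1098  0.0602]
 [-0.1063  0.0443]
 [-0.1071  0.0285]
 [-0.1072  0.0126]
 [-0.1079 -0.0034]
 [-0.108  -0.0195]
 [-0.1088 -0.0356]
 [-0.1095 -0.0519]]
outer top edge slope deg 0.7038378579973494 x at y=+70,-70+2 [-0.1073766  -0.10909649]
[[-0.1036  0.0617]
 [-0.1055  0.0344]
 [-0.1074  0.0072]
 [-0.1071 -0.0206]
 [-0.109  -0.0479]]
0.8905690248185755 [-0.1064758  -0.10865205]
```

With the headstock rectangle at 159×249 mm, the lathe yaw is 14.09°. The door's outer edge comes out about 1–2° from parallel, too close to the tolerance to trust. I'll look straight down on the free-edge gap.

Request:
step_arm --moves '[[[-2,0,1.2,0,0,0,255],[-2,0,1.2,0,0,0,255],[-1.5,0,1.0,0,0,0,255],[0,0,0,0,0,0,255],[0,0,0,0,0,0,255]]]'

```text
t: 18.85
eef_pos: [0.5747, -0.1504, 0.3348]
orientation: [-0.112, 0.699, -0.698, 0.109]
force: [0.2, 0.1, -1.1]
grip_width: 0.0007
```

Run:
```python
from h import *
s=telemetry.sense();print(s['t'],s['eef_pos'],s['force'])
c=cam('wrist');p,d=get_image('wrist');save('w18',p);np.savez('w18',p=p,d=d,K=c[0],R=c[1],t=c[2]);print(-c[1].T@c[2])
save('w18c',cv2.resize(p[40:240,150:450],None,fx=2.6,fy=2.6,interpolation=cv2.INTER_CUBIC))
```

```text
18.85 [ 0.57474771 -0.15044446  0.334834  ] [ 0.1876091   0.10944189 -1.07357079]
[ 0.65341326 -0.12494269  0.47395449]
```

View pics/w18c.png

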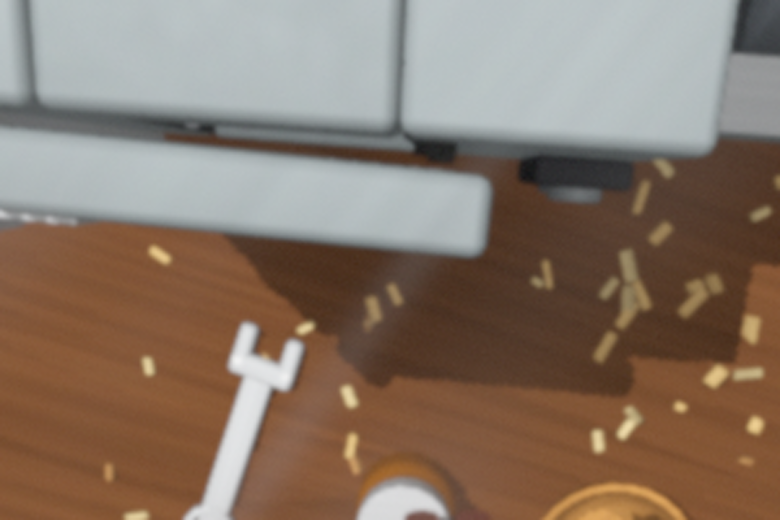

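The door's inner edge (0,128)-(480,173) and the headstock front edge (30,103)-(700,155) differ by about 1°, with a nearly even gap and the dark buffer at (435,150). That is close to shut, but I'll press once more near the free edge for margin.

```bash
sed -i 's/^H=.*/H=np.array([.6015,.0073]);r=.138/' arc.py
python3 - <<'E'
from arc import *
s=telemetry.sense();M=R.from_quat(s['orientation']);
for e in (.035,0): print(delta([*P(np.radians(283),M.as_matrix(),e),.227],M,s))
E
```

```text
(array([-1.67, 10.83, -0.8 ]), array([0., 0., 0.]))
(array([-5.16, 10.82, -0.49]), array([0., 0., 0.]))
```

Request:
step_arm --moves '[[[0,2,-0.2,0,0,0,255],[0,4,-0.3,0,0,0,255],[0,3.8,0,0,0,0,255],[0,1,0,0,0,0,255],[0,0,0,0,0,0,255]]]'

```text
t: 19.4
eef_pos: [0.5723, -0.1456, 0.2276]
orientation: [-0.112, 0.699, -0.698, 0.109]
force: [-0.8, 0.6, 1.0]
grip_width: 0.0004
```

Request:
step_arm --moves '[[[-1.5,0,0,0,0,0,255],[-1.5,0,0,0,0,0,255],[-1.0,0,0,0,0,0,255],[-0.5,0,0,0,0,0,255],[-0.3,0,0,0,0,0,255]]]'

```text
t: 19.9
eef_pos: [0.6207, -0.1311, 0.2293]
orientation: [0.111, -0.698, 0.699, -0.111]
force: [-0.1, 0.4, 0.9]
grip_width: 0.0001
```

Request:
step_arm --moves '[[[-0.2,0,0,0,0,0,255],[-0.1,0,0,0,0,0,255],[0,0,0,0,0,0,255]]]'

```text
t: 20.2
eef_pos: [0.6221, -0.1305, 0.2289]
orientation: [-0.111, 0.699, -0.698, 0.11]
force: [-1.6, -0.6, 1.2]
grip_width: 0.0
```

Request:
step_arm --moves '[[[-0.1,0,0,0,0,0,255],[0,0,0,0,0,0,255]]]'

```text
t: 20.4
eef_pos: [0.6222, -0.1305, 0.2289]
orientation: [-0.111, 0.698, -0.698, 0.11]
force: [-4.8, -1.4, 2.4]
grip_width: 0.0004
```

Request:
step_arm --moves '[[[-0.1,0,0,0,0,0,255],[0,0,0,0,0,0,255]]]'

```text
t: 20.6
eef_pos: [0.6223, -0.1304, 0.2289]
orientation: [0.112, -0.698, 0.698, -0.109]
force: [-8.4, -2.6, 4.4]
grip_width: 0.0007
```

Request:
step_arm --moves '[[[-0.1,0,0,0,0,0,255],[0,0,0,0,0,0,255]]]'

```text
t: 20.8
eef_pos: [0.6224, -0.1304, 0.2289]
orientation: [0.112, -0.698, 0.699, -0.108]
force: [-10.4, -3.5, 6.5]
grip_width: 0.0004
```

Stiff contact: the force rises with no further motion, so the door is on its buffers. I'll back off slowly and check for rebound.

Request:
step_arm --moves '[[[0.1,0,0,0,0,0,255],[0.1,0,0,0,0,0,255],[0.1,0,0,0,0,0,255],[0.1,0,0,0,0,0,255],[0.2,0,0,0,0,0,255]]]'

```text
t: 21.3
eef_pos: [0.6204, -0.1313, 0.229]
orientation: [0.11, -0.698, 0.698, -0.111]
force: [0.8, -0.5, 0.5]
grip_width: 0.0003
```

Request:
step_arm --moves '[[[0.4,0,0,0,0,0,255],[1.2,0,0,0,0,0,255],[2.0,0,0,0,0,0,255],[1.5,-1,0,0,0,0,255],[0,-3,0,0,0,0,255]]]'

```text
t: 21.8
eef_pos: [0.5668, -0.147, 0.2671]
orientation: [-0.112, 0.7, -0.697, 0.108]
force: [0.2, -0.5, -0.6]
grip_width: 0.0006
```

Request:
step_arm --moves '[[[0,-4,0,0,0,0,255],[0,-3,0,0,0,0,255],[0,0,0,0,0,0,255],[0,0,0,0,0,0,255]]]'

```text
t: 22.2
eef_pos: [0.571, -0.1474, 0.3401]
orientation: [0.11, -0.698, 0.699, -0.111]
force: [-0.1, 0.5, -0.3]
grip_width: 0.0003
```

Run:
```python
from h import *
s=telemetry.sense();print(s['t'],s['eef_pos'],s['force'])
c=cam('wrist');p,d=get_image('wrist');save('w19',p);np.savez('w19',p=p,d=d,K=c[0],R=c[1],t=c[2]);print(-c[1].T@c[2])
save('w19c',cv2.resize(p[40:240,150:450],None,fx=2.6,fy=2.6,interpolation=cv2.INTER_CUBIC))
```

```text
22.2 [ 0.57100997 -0.14742806  0.34010542] [-0.09607991  0.54418782 -0.31679413]
[ 0.64890953 -0.12161348  0.47959161]
```

View pics/w19c.png

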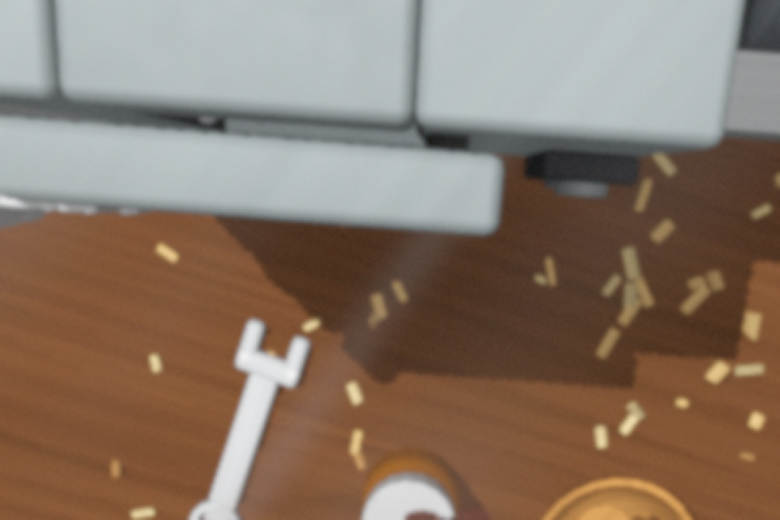

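The inner edge (0,117)-(490,154) is now parallel to the headstock front (60,98)-(410,122). The gap at the free edge has closed by about 2 mm and there is no rebound. Final numeric check, then hand in.

Run:
```python
from h import *
yaw=np.radians(14.09);O=np.array([.7240,-.0482]);ex=np.array([np.cos(yaw),np.sin(yaw)]);ey=np.array([-ex[1],ex[0]])
def lat(X): return np.array([(X[:2]-O)@ex,(X[:2]-O)@ey]).round(4)
p,d,c=load('w19');C=cloud(c,d);A=lambda u,v:(150+(u+.5)/2.6-.5,40+(v+.5)/2.6-.5)
print('door top z',np.median(C[90:118,200:330][...,2]))
for nm,e in (('inner',[(30,119),(485,154)]),('outer',[(100,208),(485,233)])): print(nm,[lat(ray(c,*A(*q),.252)) for q in e])
print('head front edge',[lat(ray(c,*A(*q),.255)) for q in [(60,98),(410,122),(720,144)]])
p0,_,_=load('top0');p1,_,_=load('t17')
from math import hypot
for nm,(u,v,w) in dict(spanner=(347,235,40),).items():
    a=p0[200:270,330:360].astype(int);b=p1[200:270,330:360].astype(int);print('spanner diff',np.abs(a-b).mean())
p,d=get_image('top');save('t19',p)
for nm,(v0,v1,u0,u1) in dict(spanner=(205,265,335,358),jar=(225,250,377,402),bowl=(212,255,414,456)).items():
    print(nm,np.abs(p0[v0:v1,u0:u1].astype(int)-p[v0:v1,u0:u1]).mean())
```

```text
door top z 0.2497019946508442
inner [array([-0.084,  0.057]), array([-0.0847, -0.063 ])]
outer [array([-0.1055,  0.0399]), array([-0.1051, -0.0647])]
head front edge [array([-0.0784,  0.0474]), array([-0.0782, -0.0428]), array([-0.0781, -0.1241])]
spanner diff 1.3712698412698412
spanner 0.6210144927536232
jar 84.9248
bowl 21.21779254337394
```

View pics/t19.png

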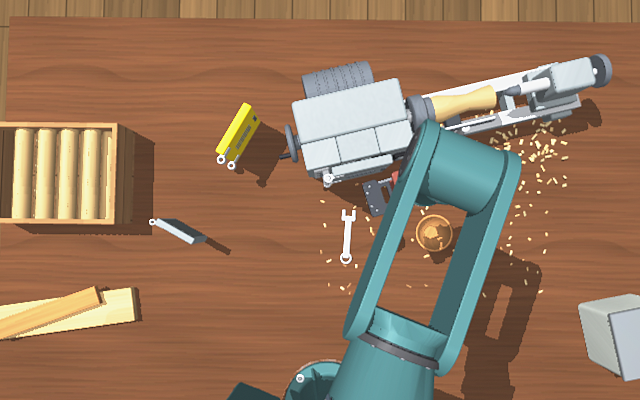

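The inner face is at x = −0.084 to −0.085 in the lathe frame, and the shut target is −0.084. The jar and bowl differences are only the arm and its shadow in view, and both stand in place in w19. Handing in.

```bash
python3 -c "
from station import finish_job
print(finish_job())"
```

```text
the job is handed in; nothing more can be done
None
```

The belt door is hung on both pins and shut against its buffers, and I handed the job in at about 22 s of the 69 s. `finish_job` gives no verdict, so what follows is my own measurement.

- **Choosing and lifting:** I took the larger grey door (top edge about 0.17 m, against 0.13 m for the smaller grey one) and left the yellow one.
- **Hanging:** Sighting the upper pin through the bore let me lower both knuckles with no side contact. They met the shoulders at the predicted height (TCP z 0.2386 m), where the door's weight came off the wrist. I held it there with about 6 N net upward force before letting go.
- **Shutting:** I swung it shut with the closed fingertips. After the first press (7 N) my measurements disagreed, putting it 1–2° short of parallel. I pressed again near the free edge up to about 12 N, and it did not spring back.
- **Last checks:**
  - The inner face lies at x = −84.0 to −84.7 mm in the lathe's frame (target −84 mm), parallel to the headstock.
  - The depth camera read the door's top edge at 0.250 m, against 0.252 m expected, which is within its noise.
  - The arm is clear of everything, with about zero force.
- **Bystanders:** The spanner's pixels in the top view are unchanged. The arm hid the jar and partly shaded the bowl there, so for those two I relied on the wrist view, where both look undisturbed.

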